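# Pack up the abrasives case

## Robot

A 6-joint arm with a two-finger parallel gripper is mounted at the origin on the work surface. World frame = base frame: x ahead of the robot, y to its left, z up, the work surface at z = 0. Lengths are in m, angles in degrees, forces in N, time in s.
With the tool pointing down it reaches from about 0.375 to 0.9 m from the base axis. Payload 3.1 kg.
Tool frame: the origin (TCP) lies at the very end of the fingers, on their centre line; the grasp point (between the pads) lies 19 mm behind it; z points along the fingers, y is the line along which they close (so a half turn about z gives the same grasp; the last joint's range is limited). The gripper opens to 87 mm and grips with 3 to 60 N. Pads are 19 mm wide; open, the fingers measure 117 mm over their backs; the gripper's body (75 mm by 190 mm) begins 51 mm behind the grasp point.
Start: joints at [-76.003, 30.224, 82.088, -0, 67.689, -10.227], TCP at [0.256, -0.57, 0.223] pointing down, gripper open.
Joint ranges: [-176.69, 176.69], [-43.24, 126.21], [12.49, 139.97], [-82, 262], [0, 151.66], [-163.58, 163.58]. Speed limits (degrees/s): [159.86, 159.86, 180, 180, 180, 180].

## Interface

Orientations are given as a 3x3 rotation matrix whose columns are the frame's x, y, z axes.
In Python, from rig import bot gives the robot as it stands.
- The arm moves only by the tool move_arm, never from a script. Its argument "increments" is a list of rows, each an object with "xyz": the shift along the tool's x, y, z in mm, a list of three; "roll": the turn about the tool's z in rad; "grip": the opening in per cent of the stroke, from 0 (shut) to 100 (fully open). A call has 1 to 5 rows; each row shifts and turns the commanded pose from where the row before left it, along the tool's axes as they then stand; what a row does not reach is not made up. A row lasts 1/12 s, in which the tool goes at most 41.7 mm and 7.16 degrees, less where a joint would pass 70% of its speed; a pose out of reach is approached as far as the arm can. A call is refused whole if a number of a shift passes 41.7 or a number of a turn 0.125, either way. A call with a gripper value outside its range is refused whole. The fingers move at their own pace and stop on an object; the grip force is fixed at half the most. Time passes only in rows, so rows that do not move let the fingers close. It gives the time, the measured TCP pose, the force, the opening and the grip force at its end, in the units of the state.
- bot.read_state(): the state, without advancing time (a new reading comes with each control period).
- bot.capture(name): name is "scene" or "top" or "wrist"; returns (picture, depth): 480x640x3 uint8, red, green, blue; 480x640 float32, m along the optical axis (not along the pixel's ray), 0 where there is no reading.
- bot.camera_model(name): a dict with "intrinsics" (3x3 intrinsics, pixels), "D" ([k1, k2, p1, p2, k3] as OpenCV has them; the pictures are not rectified), "rvec" (rotation vector, rad) and "tvec" (3), from world to camera coordinates, as OpenCV has them; the wrist camera has in their place "tool_from_camera" (4x4, takes a point from camera to tool coordinates, whose origin is the TCP and whose axes are the flange's). Camera axes: x right, y down, z forward; pixel columns grow to the right and rows downward; lengths in m; the calibration is good to about 2 mm. A picture is of the moment at which its call begins: read the wrist's pose just before it. camera_model takes no time and is no camera call.
- bot.hand_in(): hands the job in; it is judged then, once.
Trained networks look in the newest picture that a camera, given by its name, has taken for a name from the list of things; names that differ only in an ending like _2 or _b are one class to them, and where a whole thing is asked for, a point or a joint stands for the part that bears it (a point fixed in the world has none). Each returns a list of dicts, best first, with "conf" (0 to 1); they miss things now and then, are a little off and sometimes report something else, mostly with a low value. They report only what shows in the picture. A call takes as long as a camera call. They do not tell look-alikes from the thing itself.
- bot.spot_in(label, camera): "at" ([x, y, z] in m, in the coordinates of the camera as it stood for that picture, good to about 4 mm: the middle of the surface that is visible of it).
- bot.trace(label, camera): "mask" (480x640 bool, what is visible of it).
The state is a dict: "time_s": time; "joint_positions": joint angles; "qvel": joint speeds; "tau": joint torques, N m; "position": TCP position; "tcp_rot": TCP orientation; "force": force on the tool from outside, world axes, zero at the start; "moment": the same for the moment, N m; "opening": opening from 0.0 (shut) to 1.0 (fully open); "grasp_force": force on a finger pad.
Only numpy, scipy, OpenCV 4.12 (cv2) and the standard library are available. Lean on these libraries where they do the work, as an engineer would, in place of code of your own. Each camera call takes 0.05 s, during which the arm holds its last target. There are 200 camera calls.

## Task

Pack the abrasives case for the next shift: lay every yellow flap wheel that is out on the bench in the compartment with the yellow liner and every blue sanding block in the one with the blue liner. When all are in, lower the lid until it is fully shut, without slamming it, and only then fasten it: swing the brass hasp down over its staple at the front and the red-knobbed hook across into its keeper on the lid, both fully home. Leave the other things on the bench where they are.

Things in the scene. Friction and masses are not known exactly. Their poses are not given: they have to be found in the camera images.
- case: open low case, grey painted steel, fixed to the bench: 180 (x) by 300 (y) by 75 mm high, walls and floor 5 mm, one partition wall of full height across the middle (at y = 0, 5 mm thick) that makes a left (+y) and a right (-y) compartment, each 170 by 142 mm inside. Origin: centre of its underside; x points away from its front, z up. Its lid is hinged on the far (+x) rim. Turned by up to about 0.5 rad.
- liner_yellow: yellow floor liner of one compartment of the case (left or right, it varies), fixed, 166 by 138 by 3 mm, lying on the compartment's 5 mm floor. Origin: centre of its underside, axes as the case. The yellow wheels belong here.
- liner_blue: blue floor liner of the other compartment, fixed, same size, origin and axes. The blue blocks belong here.
- lid (a joint): lid angle in rad: 0 shut, about 1.6 standing upright; starts between 1.45 and 1.7. The hinge is stiff (0.4 N m friction): the lid stays wherever it is left and must be pushed all the way. Grey plate 180 (hinge to front edge) by 300 by 8 mm, no handle; push its outer face from behind, then down. The hook's keeper stands 18 mm high on it near the left end (110 mm left of the middle, 70 mm before the hinge).
- lid_hinge (a point): point on the lid's hinge line, at the middle of the case's far rim: 90 mm behind the case's origin and 75.5 mm above the bench. The lid's underside passes through the hinge line; its outer face is 8 mm off it.
- hasp (a joint): angle of the brass hasp at the lid's front edge in rad: 0 hanging straight down over the brass staple on the case's front (when the lid is shut), 1.57 sticking straight out to the front, more = pointing up; starts between 1.9 and 2.4, range 0 to 2.6. Light friction (0.03 N m): it stays where it is left. Its axis is the case's y axis.
- hasp_pivot (a point): centre of the hasp's pivot at the lid's front edge, 45 mm left (+y) of the case's middle, 5 mm before the lid's edge; 79.5 mm above the bench with the lid shut.
- hasp_tab (a point): outer end of the lip at the hasp's free end, to push on: 42 mm from the pivot along the hasp and 14 mm out from it on its outer side (the front side when it hangs closed). The hasp is 36 mm wide (y), 44 mm long, with a slot for the staple, which stands out 14 mm from the case's front, 47 mm above the bench (5 mm farther in than the lip's end).
- hook (a joint): angle of the swing hook at the case's left end in rad about a vertical axis: 0 closed, pointing to the case's -y across the lid, lying in the brass keeper on the lid; grows as it swings out towards the case's front (-x), 1.57 = pointing to the case's -x; starts between 1.6 and 2.1, range 0 to 2.3. Light friction (0.05 N m): it stays where it is left.
- hook_pivot (a point): hook's pivot, on a bracket at the left end of the case (20 mm behind and 162 mm left of the case's origin), 86.5 mm above the bench. The hook bar is brass, 10 mm wide and 7 mm thick, its underside 87.5 mm above the bench.
- hook_knob (a point): on the axis of the red upright knob at the hook's end, 85 mm from the pivot; the knob is a cylinder of 14 mm diameter from 87.5 to 113.5 mm above the bench, this point at 106.5 mm; push it or pinch it from above.
- wheel0: yellow flap wheel, a flat cylinder 40 mm in diameter and 22 mm high lying on its flat side; may be absent. Origin: centre of its underside, z its axis. About 60 g.
- wheel1: yellow flap wheel, a flat cylinder 40 mm in diameter and 22 mm high lying on its flat side; may be absent. Origin: centre of its underside, z its axis. About 60 g.
- wheel2: yellow flap wheel, a flat cylinder 40 mm in diameter and 22 mm high lying on its flat side; may be absent. Origin: centre of its underside, z its axis. About 60 g.
- block0: sanding block, blue on top and rust-red below, 50 (x) by 38 (y) by 24 mm (z), lying flat; may be absent. Origin: centre of its underside. About 70 g.
- block1: sanding block, blue on top and rust-red below, 50 (x) by 38 (y) by 24 mm (z), lying flat; may be absent. Origin: centre of its underside. About 70 g.
- block2: sanding block, blue on top and rust-red below, 50 (x) by 38 (y) by 24 mm (z), lying flat; may be absent. Origin: centre of its underside. About 70 g.
- nut: brass collet nut, 18 mm in diameter, 14 mm high, among the things to pack; stays. Origin: centre of underside.
- bit_stub: dark steel sleeve, 16 mm in diameter, 18 mm high, among the things to pack; stays. Origin: centre of underside.
- spray_can: red spray can, 62 mm in diameter, 170 mm high, towards the back; stays. Origin: centre of underside.
- mug: blue mug, 76 mm in diameter, 90 mm high, far right; stays. Origin: centre of underside.
- screwdriver: screwdriver lying at the back right; stays. Origin near its middle.
- wrench: wrench lying at the right; stays. Origin near its middle.
- paste_jar: jar with yellow cap, 60 mm in diameter, 70 mm high, at the back; stays. Origin: centre of underside.
Things that resemble listed ones, but are neither listed nor needed, are in the scene too. What is shaped like the wheel0 but green or grey is not meant. Leave any grey look-alike of the wheel1 alone.

How it is judged (in metres and radians):
On the way, in this order (a step that is already met when the one before it is completed fails the run):
1. all wheels and blocks present lie in their own compartments (x of wheel0 in the frame of liner_yellow between -0.085 and 0.085 m and y of wheel0 in the frame of liner_yellow between -0.07 and 0.07 m and z of wheel0 in the frame of liner_yellow between -0.01 and 0.045 m and x of wheel1 in the frame of liner_yellow between -0.085 and 0.085 m and y of wheel1 in the frame of liner_yellow between -0.07 and 0.07 m and z of wheel1 in the frame of liner_yellow between -0.01 and 0.045 m and x of wheel2 in the frame of liner_yellow between -0.085 and 0.085 m and y of wheel2 in the frame of liner_yellow between -0.07 and 0.07 m and z of wheel2 in the frame of liner_yellow between -0.01 and 0.045 m and x of block0 in the frame of liner_blue between -0.085 and 0.085 m and y of block0 in the frame of liner_blue between -0.07 and 0.07 m and z of block0 in the frame of liner_blue between -0.01 and 0.045 m and x of block1 in the frame of liner_blue between -0.085 and 0.085 m and y of block1 in the frame of liner_blue between -0.07 and 0.07 m and z of block1 in the frame of liner_blue between -0.01 and 0.045 m and x of block2 in the frame of liner_blue between -0.085 and 0.085 m and y of block2 in the frame of liner_blue between -0.07 and 0.07 m and z of block2 in the frame of liner_blue between -0.01 and 0.045 m), for 0.2 s.
2. with everything in, the lid is shut (all of step 1 and value of joint lid below 0.05 rad), for 0.2 s.
3. the hasp is over its staple and the hook in its keeper, lid still shut (value of joint lid below 0.05 rad and value of joint hasp below 0.1 rad and value of joint hook below 0.08 rad), for 0.2 s.
At the end, for the whole second after the job is handed in: Every wheel present lies in the yellow-lined compartment and every block present in the blue-lined one, at rest; lid within 0.05 rad of shut, hasp within 0.1 rad and hook within 0.08 rad of fully closed (all of step 1 and all of step 3 and linear speed of each of wheel0, wheel1, wheel2, block0, block1, block2 below 0.03 m/s); the robot touches nothing.
It fails at once if another thing on the bench is moved by more than 5 cm (distance of any of nut, bit_stub, spray_can, mug, screwdriver, wrench, paste_jar from where it was at the start of the episode above 0.05 m).
It fails at once if the lid is slammed (closing faster than 3 rad/s) (velocity of joint lid below -3 rad/s).
It fails at once if the hasp or the hook is swung closed before the lid is down (value of joint lid above 0.3 rad and value of joint any of hasp, hook below 0.5 rad).
Of wheel0, block0, wheel1, block1, wheel2, block2 only 4 to 6 are there at a start; the rules pass over those that are not, and their reading is None.
At some moment in a run one of wheel0, block0, wheel1, block1, wheel2, block2 may be knocked a few centimetres aside while the robot is not near it.
Once in a run the grip may slacken for a moment while it holds something.
It also fails if it takes over 210 s, if anything falls off the work surface, if the arm or the gripper's body presses on something with over 40 N, if the wrist force passes 120 N, or if a joint passes its speed limit or range.

## Working session

There is one attempt and no reset: what is moved stays moved. The work goes in short steps, Python scripts to look and compute and a tool call to move; the robot and the scene stay as the last step left them, time stands still between calls to the robot, and variables do not carry over. Pictures are saved under pics/ and viewed, at most 14 in all, crops included, and the job is handed in when it is done.

Besides the shell and the picture viewer there is one more tool, called after ">>>" by a JSON object that holds its "fn" and its "kwargs", one argument or row to a line. move_arm: Moves the arm, as the interface text tells. Its arguments: {"type":"object","properties":{"increments":{"type":"array"}},"required":["increments"]}

```bash
ls; mkdir -p pics
cat > h.py <<'E'
import numpy as np, cv2
from rig import bot
def save(n,name):
    im,d=bot.capture(n); cv2.imwrite(f'pics/{name}.png',im[:,:,::-1]); return im,d
def cam2world(n,p,st=None):
    m=bot.camera_model(n); p=np.atleast_2d(p)
    if n=='wrist':
        T=np.array(m['tool_from_camera']); q=p@T[:3,:3].T+T[:3,3]
        st=st or bot.read_state(); return q@np.array(st['tcp_rot']).T+np.array(st['position'])
    R=cv2.Rodrigues(np.array(m['rvec'],float))[0]
    return (p-np.array(m['tvec']).ravel())@R
def px2world(n,uv,z,st=None):
    # z = depth along axis
    m=bot.camera_model(n); uv=np.array(uv,float).reshape(-1,1,2)
    xy=cv2.undistortPoints(uv,np.array(m['intrinsics'],float),np.array(m['D'],float)).reshape(-1,2)
    z=np.array(z,float).reshape(-1,1)
    return cam2world(n,np.hstack([xy*z,z]),st)
def world2px(n,P):
    m=bot.camera_model(n)
    return cv2.projectPoints(np.array(P,float).reshape(-1,1,3),np.array(m['rvec'],float),np.array(m['tvec'],float),np.array(m['intrinsics'],float),np.array(m['D'],float))[0].reshape(-1,2)
E
python3 - <<'E'
from h import *
s=bot.read_state(); print({k:np.round(v,3).tolist() for k,v in s.items()})
save('top','top0'); 
for l in ['wheel0','block0','case','liner_yellow','liner_blue','nut','bit_stub','hook_knob','hasp','spray_can','paste_jar','mug']:
    print(l,[(np.round(cam2world('top',r['at'])[0],3).tolist(),round(r['conf'],2)) for r in bot.spot_in(l,'top')])
save('scene','scene0')
E
```

```text
pics
{'time_s': 0.0, 'joint_positions': [-76.004, 30.28, 82.158, -0.001, 67.688, -10.229], 'qvel': [0.061, -0.007, 0.066, -0.069, 0.048, 0.043], 'tau': [-0.001, -44.005, -17.659, 0.063, 0.058, -0.0], 'position': [0.256, -0.569, 0.222], 'tcp_rot': [[0.912, 0.41, -0.001], [0.41, -0.912, 0.002], [0.0, -0.002, -1.0]], 'force': [-0.489, 0.754, 0.043], 'moment': [0.006, 0.002, -0.001], 'grasp_force': 0.0, 'opening': 1.0}
wheel0 [([0.604, -0.039, 0.023], 0.72), ([0.606, -0.13, 0.026], 0.7), ([0.603, -0.339, 0.024], 0.68), ([0.613, -0.2, 0.025], 0.68), ([0.566, -0.408, 0.027], 0.64), ([0.503, -0.35, 0.02], 0.45)]
block0 [([0.464, -0.098, 0.024], 0.76), ([0.435, -0.238, 0.02], 0.69), ([0.54, 0.297, 0.01], 0.49)]
case [([0.635, 0.25, 0.098], 0.91), ([0.661, 0.253, 0.19], 0.6), ([0.582, 0.155, 0.008], 0.34), ([0.436, -0.242, 0.019], 0.33), ([0.599, -0.339, 0.025], 0.21)]
liner_yellow [([0.537, 0.299, 0.01], 0.57)]
liner_blue [([0.581, 0.156, 0.005], 0.64)]
nut []
bit_stub [([0.671, 0.3, 0.278], 0.33), ([0.497, 0.377, 0.094], 0.27)]
hook_knob [([0.496, 0.379, 0.097], 0.68), ([0.673, 0.292, 0.276], 0.28)]
hasp [([0.674, 0.297, 0.275], 0.52)]
spray_can [([0.752, -0.138, 0.16], 0.81)]
paste_jar [([0.779, -0.03, 0.071], 0.75), ([0.494, 0.376, 0.092], 0.19)]
mug [([0.38, -0.554, 0.048], 0.73)]
```

View pics/top0.png

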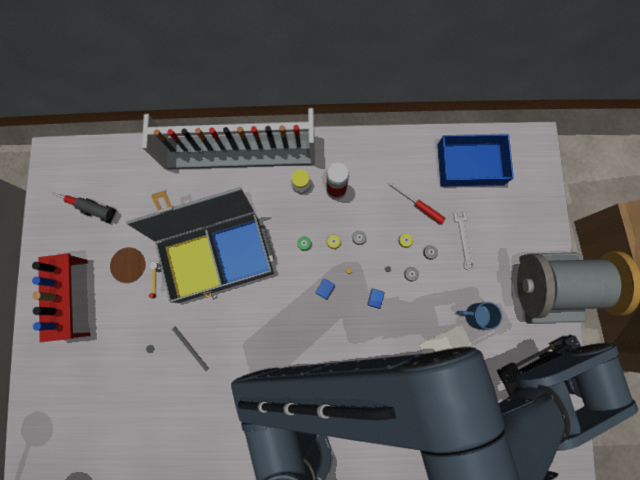

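View pics/scene0.png

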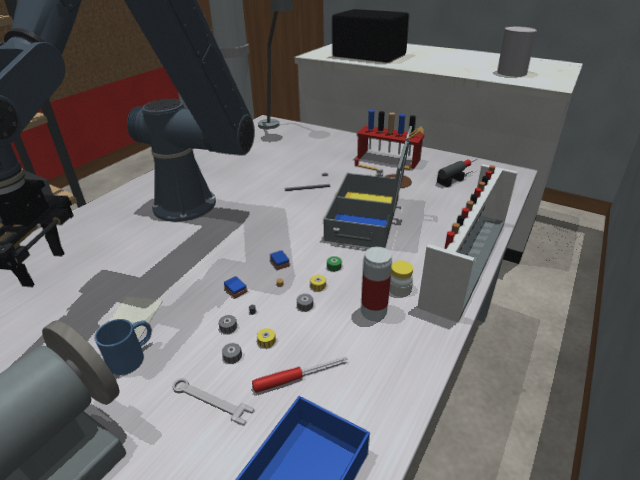

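The top view shows two yellow wheels at (334,241) and (406,240) and two blue blocks at (326,289) and (376,298). The nut is at (349,270) and the sleeve at (388,268). The case is at about (215,250), with yellow on the left and its lid up. The scene view agrees with this. Next I'll get precise poses.

```bash
cat >> h.py <<'E'
def maskpts(label,cam='top'):
    im,d=bot.capture(cam); st=bot.read_state(); out=[]
    for r in bot.trace(label,cam):
        v,u=np.nonzero(r['mask']&(d>0)); 
        if len(u)<8: continue
        P=px2world(cam,np.c_[u,v],d[v,u],st); out.append((r['conf'],P,im[v,u].mean(0)))
    return out
def rect(P):
    (c,wh,a)=cv2.minAreaRect((P[:,:2]*1000).astype(np.float32)); return np.round(c,1),np.round(wh,1),round(a,1)
E
python3 - <<'E'
from h import *
for l in ['wheel0','block0','liner_yellow','liner_blue','nut','bit_stub','lid','hook','hasp']:
    for c,P,col in maskpts(l):
        z=np.median(P[:,2]); Q=P[abs(P[:,2]-z)<.006]
        print(l,round(c,2),len(P),'z',np.round(np.percentile(P[:,2],[5,50,95]),3),rect(Q),'mean',np.round(P.mean(0),3),col.round())
        if l=='lid' :
            cc=P.mean(0);U,S,V=np.linalg.svd(P-cc,full_matrices=False);print('normal',V[2],S)
E
```

```text
wheel0 0.69 149 z [0.007 0.023 0.027] (array([ 615. , -201.9]), array([35.9, 36.5]), 45.1) mean [ 0.614 -0.203  0.021] [125. 124. 125.]
wheel0 0.65 138 z [0.017 0.023 0.028] (array([601.2, -37.4]), array([35.6, 36.2]), 89.4) mean [ 0.601 -0.037  0.023] [ 95. 146. 105.]
wheel0 0.64 152 z [0.011 0.023 0.027] (array([ 502.5, -352. ]), array([36.9, 35.9]), 47.7) mean [ 0.501 -0.35   0.022] [120. 119. 120.]
wheel0 0.58 147 z [0.013 0.023 0.027] (array([ 604.7, -126.2]), array([35.5, 37.2]), 88.6) mean [ 0.604 -0.125  0.022] [160. 159.  90.]
wheel0 0.58 153 z [0.009 0.023 0.027] (array([ 565.8, -413.2]), array([35.1, 37.8]), 41.5) mean [ 0.564 -0.411  0.022] [114. 114. 115.]
wheel0 0.49 176 z [0.001 0.022 0.027] (array([ 604.2, -340.7]), array([37.4, 38.6]), 42.9) mean [ 0.603 -0.34   0.02 ] [152. 150.  86.]
block0 0.72 234 z [0.006 0.025 0.029] (array([ 433.1, -243.9]), array([38. , 47.8]), 73.4) mean [ 0.432 -0.243  0.023] [ 62.  95. 152.]
block0 0.55 181 z [0.021 0.025 0.029] (array([466.8, -97.2]), array([35.3, 45.7]), 62.5) mean [ 0.467 -0.097  0.025] [ 64. 100. 160.]
liner_yellow 0.8
[... 1303 characters left out ...]
3]), 16.0) mean [0.658 0.251 0.183] [56. 57. 55.]
hook 0.72 147 z [0.018 0.023 0.027] (array([ 602.9, -341. ]), array([36.6, 38.5]), 2.5) mean [ 0.603 -0.34   0.023] [157. 156.  82.]
hook 0.59 153 z [0.091 0.096 0.113] (array([492.2, 379.6]), array([18.4, 98.1]), 88.9) mean [0.491 0.378 0.098] [146. 121.  88.]
hasp 0.73 184 z [0.261 0.276 0.289] (array([674.1, 299.7]), array([31.1, 35. ]), 29.4) mean [0.67  0.297 0.275] [143. 117.  77.]
hasp 0.4 2278 z [0.004 0.009 0.013] (array([582.8, 153.5]), array([159.6, 133.4]), 15.5) mean [0.582 0.153 0.009] [ 67. 108. 164.]
hasp 0.19 153 z [0.092 0.096 0.113] (array([492.4, 379.6]), array([18. , 98.2]), 89.2) mean [0.493 0.378 0.097] [146. 122.  90.]
```

```bash
cat > plan.py <<'E'
from h import *
import json
C=np.array([.563,.225]); YAW=np.deg2rad(15.4)
def case2w(x,y): # mm in case frame -> world xy m
    c,s=np.cos(YAW),np.sin(YAW); return C+np.array([c*x-s*y,s*x+c*y])/1000
def pose():
    s=bot.read_state(); R=np.array(s['tcp_rot']); return np.array(s['position'])*1000, np.arctan2(R[1,1],R[0,1])
def plan(wps,pre=True,step=38):
    """wps: (x,y,z[mm], yaw of tool y axis [deg] or None, grip, [hold rows, step])"""
    p,a=pose(); rows=[]
    for w in wps:
        t=np.array(w[:3],float); ya=a if w[3] is None else np.deg2rad(w[3])
        st=w[6] if len(w)>6 else step
        da=(ya-a+np.pi/2)%np.pi-np.pi/2   # half turn symmetric
        ya=a+da
        n=max(1,int(np.ceil(max(np.linalg.norm(t-p)/st,abs(da)/.12))))
        for i in range(n):
            k=n-i; q=p+(t-p)/k; ab=a
            roll=-round((ya-a)/k,3)
            if not pre: ab=a-roll
            ey=np.array([np.cos(ab),np.sin(ab),0]); ex=np.array([-np.sin(ab),np.cos(ab),0])
            ez=np.array([0,0,-1.]); d=q-p; v=np.round([d@ex,d@ey,d@ez]).astype(int)
            p=p+v[0]*ex+v[1]*ey+v[2]*ez; a-=roll
            rows.append({"xyz":v.tolist(),"roll":roll,"grip":w[4]})
        for _ in range(w[5] if len(w)>5 else 0): rows.append({"xyz":[0,0,0],"roll":0,"grip":w[4]})
    for i in range(0,len(rows),5): print(json.dumps(rows[i:i+5]).replace(' ',''))
    print('end',p.round(1),np.rad2deg(a).round(1))
E
python3 - <<'E'
from plan import *
print(np.round(bot.camera_model('wrist')['tool_from_camera'],3).tolist())
plan([(433,-244,120,-106.6,75),(433,-244,25,-106.6,75,1),(433,-244,4,-106.6,75,1,12),(433,-244,4,-106.6,0,6)])
E
```

```text
[[0.002, -0.964, -0.265, 0.073], [1.0, 0.002, -0.001, -0.001], [0.002, -0.265, 0.964, -0.162], [0.0, 0.0, 0.0, 1.0]]
[{"xyz":[27,-20,9],"roll":0.065,"grip":75},{"xyz":[25,-22,9],"roll":0.065,"grip":75},{"xyz":[24,-24,9],"roll":0.065,"grip":75},{"xyz":[22,-25,9],"roll":0.065,"grip":75},{"xyz":[21,-27,10],"roll":0.065,"grip":75}]
[{"xyz":[19,-28,9],"roll":0.065,"grip":75},{"xyz":[17,-29,10],"roll":0.065,"grip":75},{"xyz":[15,-30,9],"roll":0.064,"grip":75},{"xyz":[13,-31,10],"roll":0.065,"grip":75},{"xyz":[11,-32,9],"roll":0.064,"grip":75}]
[{"xyz":[9,-33,10],"roll":0.065,"grip":75},{"xyz":[0,0,32],"roll":-0.0,"grip":75},{"xyz":[0,0,31],"roll":-0.0,"grip":75},{"xyz":[0,0,32],"roll":-0.0,"grip":75},{"xyz":[0,0,0],"roll":0,"grip":75}]
[{"xyz":[0,0,10],"roll":-0.0,"grip":75},{"xyz":[0,0,11],"roll":-0.0,"grip":75},{"xyz":[0,0,0],"roll":0,"grip":75},{"xyz":[0,0,0],"roll":-0.0,"grip":0},{"xyz":[0,0,0],"roll":0,"grip":0}]
[{"xyz":[0,0,0],"roll":0,"grip":0},{"xyz":[0,0,0],"roll":0,"grip":0},{"xyz":[0,0,0],"roll":0,"grip":0},{"xyz":[0,0,0],"roll":0,"grip":0},{"xyz":[0,0,0],"roll":0,"grip":0}]
end [ 433.  -243.7    3.6] -106.6
```

```bash
sed -i 's|da=(ya-a+np.pi/2)%np.pi-np.pi/2 .*|da=(ya-a+np.pi)%(2*np.pi)-np.pi|' plan.py
python3 - <<'E'
from plan import *
plan([(433,-244,120,73.4,75)])
E
```

```text
[{"xyz":[14,-11,5],"roll":-0.116,"grip":75},{"xyz":[15,-9,5],"roll":-0.116,"grip":75},{"xyz":[16,-7,5],"roll":-0.116,"grip":75},{"xyz":[17,-5,5],"roll":-0.116,"grip":75},{"xyz":[17,-3,5],"roll":-0.116,"grip":75}]
[{"xyz":[18,-1,5],"roll":-0.116,"grip":75},{"xyz":[18,1,5],"roll":-0.116,"grip":75},{"xyz":[17,3,5],"roll":-0.116,"grip":75},{"xyz":[17,5,5],"roll":-0.115,"grip":75},{"xyz":[16,7,5],"roll":-0.116,"grip":75}]
[{"xyz":[16,8,5],"roll":-0.115,"grip":75},{"xyz":[14,10,5],"roll":-0.116,"grip":75},{"xyz":[13,12,5],"roll":-0.115,"grip":75},{"xyz":[12,13,5],"roll":-0.116,"grip":75},{"xyz":[10,15,5],"roll":-0.115,"grip":75}]
[{"xyz":[8,16,5],"roll":-0.116,"grip":75},{"xyz":[7,16,5],"roll":-0.115,"grip":75},{"xyz":[5,17,4],"roll":-0.116,"grip":75},{"xyz":[2,17,5],"roll":-0.115,"grip":75},{"xyz":[1,18,4],"roll":-0.116,"grip":75}]
[{"xyz":[-2,18,5],"roll":-0.115,"grip":75}]
end [ 433.1 -243.7  119.6] 73.4
```

>>> {"fn": "move_arm", "kwargs": {
  "increments": [
    {"xyz":[14,-11,5],"roll":-0.116,"grip":75},
    {"xyz":[15,-9,5],"roll":-0.116,"grip":75},
    {"xyz":[16,-7,5],"roll":-0.116,"grip":75},
    {"xyz":[17,-5,5],"roll":-0.116,"grip":75},
    {"xyz":[17,-3,5],"roll":-0.116,"grip":75}
  ]
}}

```text
time_s: 2.02
position: [0.2988, -0.4922, 0.1974]
tcp_rot: [[0.533, 0.846, 0.0], [0.846, -0.533, -0.0], [-0.0, 0.0, -1.0]]
force: [-0.2, 0.5, 0.5]
opening: 0.773
grasp_force: 0.0
```

>>> {"fn": "move_arm", "kwargs": {
  "increments": [
    {"xyz":[18,-1,5],"roll":-0.116,"grip":75},
    {"xyz":[18,1,5],"roll":-0.116,"grip":75},
    {"xyz":[17,3,5],"roll":-0.116,"grip":75},
    {"xyz":[17,5,5],"roll":-0.115,"grip":75},
    {"xyz":[16,7,5],"roll":-0.116,"grip":75}
  ]
}}

```text
time_s: 2.43
position: [0.3422, -0.415, 0.1725]
tcp_rot: [[-0.017, 1.0, 0.0], [1.0, 0.017, -0.0], [-0.0, 0.0, -1.0]]
force: [0.3, 0.5, 0.7]
opening: 0.748
grasp_force: 0.0
```

>>> {"fn": "move_arm", "kwargs": {
  "increments": [
    {"xyz":[16,8,5],"roll":-0.115,"grip":75},
    {"xyz":[14,10,5],"roll":-0.116,"grip":75},
    {"xyz":[13,12,5],"roll":-0.115,"grip":75},
    {"xyz":[12,13,5],"roll":-0.116,"grip":75},
    {"xyz":[10,15,5],"roll":-0.115,"grip":75}
  ]
}}

```text
time_s: 2.85
position: [0.3835, -0.3369, 0.1475]
tcp_rot: [[-0.559, 0.829, 0.0], [0.829, 0.559, -0.0], [-0.0, 0.0, -1.0]]
force: [0.5, -0.3, -0.2]
opening: 0.753
grasp_force: 0.0
```

>>> {"fn": "move_arm", "kwargs": {
  "increments": [
    {"xyz":[8,16,5],"roll":-0.116,"grip":75},
    {"xyz":[7,16,5],"roll":-0.115,"grip":75},
    {"xyz":[5,17,4],"roll":-0.116,"grip":75},
    {"xyz":[2,17,5],"roll":-0.115,"grip":75},
    {"xyz":[1,18,4],"roll":-0.116,"grip":75}
  ]
}}

```text
time_s: 3.27
position: [0.4248, -0.259, 0.1245]
tcp_rot: [[-0.921, 0.389, 0.001], [0.389, 0.921, -0.001], [-0.001, -0.0, -1.0]]
force: [0.1, -0.1, 0.0]
opening: 0.753
grasp_force: 0.0
```

>>> {"fn": "move_arm", "kwargs": {
  "increments": [
    {"xyz":[-2,18,5],"roll":-0.115,"grip":75},
    {"xyz":[0,0,0],"roll":0,"grip":75}
  ]
}}

```text
time_s: 3.43
position: [0.4334, -0.2408, 0.1189]
tcp_rot: [[-0.96, 0.281, -0.001], [0.281, 0.96, 0.002], [0.002, 0.002, -1.0]]
force: [-0.9, 0.3, -0.1]
opening: 0.753
grasp_force: 0.0
```

Run:
```python
from plan import *
for l in ['block0']:
  for cam in ['wrist','top']:
    for c,P,col in maskpts(l,cam):
        z=np.median(P[:,2]); Q=P[abs(P[:,2]-z)<.006]
        print(cam,round(c,2),len(P),round(z,3),rect(Q),col.round())
print(pose())
```

```text
wrist 0.66 3738 0.023 (array([465.6, -98.8]), array([38.9, 49.6]), 58.5) [ 64. 101. 187.]
wrist 0.59 3240 0.024 (array([ 433.3, -245.4]), array([37.5, 50. ]), 72.3) [ 52.  83. 153.]
top 0.73 217 0.025 (array([466.6, -97.2]), array([38. , 49.1]), 58.5) [ 67. 102. 162.]
(array([ 433.30738504, -244.6261127 ,  119.85737741]), np.float64(1.279148322812274))
```

Run:
```python
from plan import *
b=case2w(-50,-73)*1000; print(b)
import plan as pl
P0=(np.array([433,-245,150]),np.deg2rad(73.3)); pl.pose=lambda:P0
plan([(*b,150,105.4,0),(*b,24,105.4,0)])
```

```text
[534.18082636 141.34322962]
[{"xyz":[1,36,0],"roll":-0.051,"grip":0},{"xyz":[-1,36,0],"roll":-0.051,"grip":0},{"xyz":[-2,36,0],"roll":-0.051,"grip":0},{"xyz":[-4,36,0],"roll":-0.051,"grip":0},{"xyz":[-6,36,0],"roll":-0.051,"grip":0}]
[{"xyz":[-8,36,0],"roll":-0.051,"grip":0},{"xyz":[-10,35,0],"roll":-0.051,"grip":0},{"xyz":[-11,34,0],"roll":-0.051,"grip":0},{"xyz":[-13,34,0],"roll":-0.051,"grip":0},{"xyz":[-15,33,0],"roll":-0.051,"grip":0}]
[{"xyz":[-17,33,0],"roll":-0.05,"grip":0},{"xyz":[0,0,32],"roll":-0.0,"grip":0},{"xyz":[0,0,31],"roll":-0.0,"grip":0},{"xyz":[0,0,32],"roll":-0.0,"grip":0},{"xyz":[0,0,31],"roll":-0.0,"grip":0}]
end [534.  141.6  24. ] 105.4
```

>>> {"fn": "move_arm", "kwargs": {
  "increments": [
    {"xyz":[0,0,35],"roll":0,"grip":75},
    {"xyz":[0,0,35],"roll":0,"grip":75},
    {"xyz":[0,0,26],"roll":0,"grip":75},
    {"xyz":[0,0,10],"roll":0,"grip":75},
    {"xyz":[0,0,10],"roll":0,"grip":75}
  ]
}}

```text
time_s: 4.05
position: [0.4327, -0.2444, 0.0026]
tcp_rot: [[-0.958, 0.288, -0.001], [0.288, 0.958, 0.001], [0.001, 0.0, -1.0]]
force: [0.8, -0.6, 0.2]
opening: 0.749
grasp_force: 0.0
```

>>> {"fn": "move_arm", "kwargs": {
  "increments": [
    {"xyz":[0,0,0],"roll":0,"grip":0},
    {"xyz":[0,0,0],"roll":0,"grip":0},
    {"xyz":[0,0,0],"roll":0,"grip":0},
    {"xyz":[0,0,0],"roll":0,"grip":0},
    {"xyz":[0,0,0],"roll":0,"grip":0}
  ]
}}

```text
time_s: 4.47
position: [0.4337, -0.2442, 0.0047]
tcp_rot: [[-0.958, 0.286, 0.002], [0.286, 0.958, -0.002], [-0.002, -0.001, -1.0]]
force: [0.2, -1.1, -0.4]
opening: 0.459
grasp_force: 0.1
```

>>> {"fn": "move_arm", "kwargs": {
  "increments": [
    {"xyz":[0,0,0],"roll":0,"grip":0},
    {"xyz":[0,0,-36],"roll":0,"grip":0},
    {"xyz":[0,0,-36],"roll":0,"grip":0},
    {"xyz":[0,0,-37],"roll":0,"grip":0},
    {"xyz":[0,0,-37],"roll":0,"grip":0}
  ]
}}

```text
time_s: 4.88
position: [0.4326, -0.2431, 0.151]
tcp_rot: [[-0.958, 0.286, -0.001], [0.286, 0.958, 0.001], [0.001, 0.001, -1.0]]
force: [1.9, -0.4, -0.2]
opening: 0.436
grasp_force: 30.0
```

>>> {"fn": "move_arm", "kwargs": {
  "increments": [
    {"xyz":[1,36,0],"roll":-0.051,"grip":0},
    {"xyz":[-1,36,0],"roll":-0.051,"grip":0},
    {"xyz":[-2,36,0],"roll":-0.051,"grip":0},
    {"xyz":[-4,36,0],"roll":-0.051,"grip":0},
    {"xyz":[-6,36,0],"roll":-0.051,"grip":0}
  ]
}}

```text
time_s: 5.3
position: [0.4784, -0.0671, 0.1501]
tcp_rot: [[-0.999, 0.033, 0.0], [0.033, 0.999, -0.0], [-0.001, -0.0, -1.0]]
force: [0.9, -0.1, -1.0]
opening: 0.434
grasp_force: 30.0
```

>>> {"fn": "move_arm", "kwargs": {
  "increments": [
    {"xyz":[-8,36,0],"roll":-0.051,"grip":0},
    {"xyz":[-10,35,0],"roll":-0.051,"grip":0},
    {"xyz":[-11,34,0],"roll":-0.051,"grip":0},
    {"xyz":[-13,34,0],"roll":-0.051,"grip":0},
    {"xyz":[-15,33,0],"roll":-0.051,"grip":0}
  ]
}}

```text
time_s: 5.72
position: [0.5237, 0.1092, 0.1498]
tcp_rot: [[-0.975, -0.221, -0.0], [-0.221, 0.975, -0.0], [0.0, -0.0, -1.0]]
force: [1.2, -1.2, -0.8]
opening: 0.436
grasp_force: 30.0
```

>>> {"fn": "move_arm", "kwargs": {
  "increments": [
    {"xyz":[-17,33,0],"roll":-0.05,"grip":0},
    {"xyz":[0,0,0],"roll":0,"grip":0}
  ]
}}

```text
time_s: 5.88
position: [0.5349, 0.1491, 0.1501]
tcp_rot: [[-0.962, -0.274, 0.004], [-0.274, 0.962, 0.003], [-0.005, 0.002, -1.0]]
force: [-0.2, -0.4, -1.2]
opening: 0.434
grasp_force: 30.0
```

>>> {"fn": "move_arm", "kwargs": {
  "increments": [
    {"xyz":[0,0,32],"roll":0,"grip":0},
    {"xyz":[0,0,31],"roll":0,"grip":0},
    {"xyz":[0,0,32],"roll":0,"grip":0},
    {"xyz":[0,0,25],"roll":0,"grip":0},
    {"xyz":[0,0,6],"roll":0,"grip":0}
  ]
}}

```text
time_s: 6.3
position: [0.5303, 0.1426, 0.0201]
tcp_rot: [[-0.964, -0.267, -0.008], [-0.267, 0.964, -0.001], [0.007, 0.001, -1.0]]
force: [-0.2, -0.3, -0.5]
opening: 0.434
grasp_force: 30.0
```

>>> {"fn": "move_arm", "kwargs": {
  "increments": [
    {"xyz":[0,0,0],"roll":0,"grip":75},
    {"xyz":[0,0,0],"roll":0,"grip":75},
    {"xyz":[0,0,0],"roll":0,"grip":75},
    {"xyz":[0,0,-30],"roll":0,"grip":75},
    {"xyz":[0,0,-40],"roll":0,"grip":75}
  ]
}}

```text
time_s: 6.72
position: [0.5318, 0.1428, 0.0932]
tcp_rot: [[-0.964, -0.267, -0.005], [-0.267, 0.964, -0.0], [0.005, 0.001, -1.0]]
force: [1.6, -0.1, 0.3]
opening: 0.703
grasp_force: 0.0
```

>>> {"fn": "move_arm", "kwargs": {
  "increments": [
    {"xyz":[0,0,-40],"roll":0,"grip":75},
    {"xyz":[0,0,-20],"roll":0,"grip":75},
    {"xyz":[0,0,0],"roll":0,"grip":75}
  ]
}}

```text
time_s: 6.97
position: [0.5379, 0.1435, 0.161]
tcp_rot: [[-0.964, -0.267, 0.015], [-0.267, 0.964, 0.001], [-0.015, -0.003, -1.0]]
force: [0.1, 0.4, -0.4]
opening: 0.747
grasp_force: 0.0
```

Run:
```python
from plan import *
save('top','top1')
for l in ['block0','wheel0']:
    for c,P,col in maskpts(l,'top'):
        z=np.median(P[:,2]); Q=P[abs(P[:,2]-z)<.006]
        print(l,round(c,2),len(P),round(z,3),rect(Q),col.round())
# next: block B
plan([(466,-98,130,58.5,75),(466,-98,40,58.5,75),(466,-98,4,58.5,75,0,15)])
```

```text
block0 0.74 147 0.032 (array([523.2, 138.5]), array([33.1, 36.4]), 15.1) [31. 52. 95.]
block0 0.59 208 0.025 (array([465.6, -97.2]), array([36.2, 48.9]), 57.6) [ 72. 112. 167.]
wheel0 0.74 150 0.022 (array([ 615. , -201.9]), array([35.8, 36.5]), 43.0) [126. 126. 126.]
wheel0 0.65 173 0.022 (array([ 566.8, -412.5]), array([39.7, 37.7]), 76.9) [119. 118. 119.]
wheel0 0.56 123 0.023 (array([601.9, -36.8]), array([36.8, 34.3]), 24.9) [ 97. 151. 108.]
wheel0 0.49 149 0.022 (array([ 502.5, -352.2]), array([38.7, 36.9]), 68.6) [122. 121. 122.]
wheel0 0.48 162 0.023 (array([ 604.4, -340.9]), array([37.4, 38.6]), 43.7) [156. 154.  85.]
wheel0 0.43 131 0.023 (array([ 605. , -124.8]), array([32.7, 37.3]), 88.2) [163. 163.  92.]
[{"xyz":[18,-31,3],"roll":0.117,"grip":75},{"xyz":[15,-33,3],"roll":0.117,"grip":75},{"xyz":[11,-34,3],"roll":0.117,"grip":75},{"xyz":[7,-35,3],"roll":0.117,"grip":75},{"xyz":[2,-35,4],"roll":0.117,"grip":75}]
[{"xyz":[-2,-36,3],"roll":0.117,"grip":75},{"xyz":[-5,-35,4],"roll":0.118,"grip":75},{"xyz":[0,0,30],"roll":-0.0,"grip":75},{"xyz":[0,0,30],"roll":-0.0,"grip":75},{"xyz":[0,0,30],"roll":-0.0,"grip":75}]
[{"xyz":[0,0,12],"roll":-0.0,"grip":75},{"xyz":[0,0,12],"roll":-0.0,"grip":75},{"xyz":[0,0,12],"roll":-0.0,"grip":75}]
end [465.8 -98.    3.8] 58.5
```

View pics/top1.png

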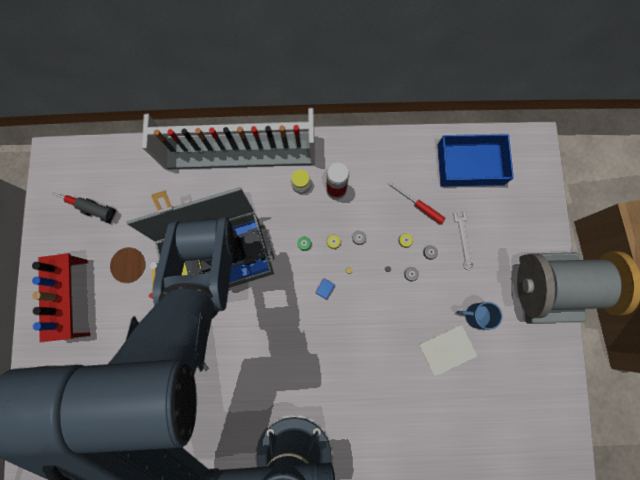

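The top view shows block A in the blue compartment and block B untouched at (326,289). No parts were hidden under the arm earlier, so there are four parts in all. Next is block B.

>>> {"fn": "move_arm", "kwargs": {
  "increments": [
    {"xyz":[18,-31,3],"roll":0.117,"grip":75},
    {"xyz":[15,-33,3],"roll":0.117,"grip":75},
    {"xyz":[11,-34,3],"roll":0.117,"grip":75},
    {"xyz":[7,-35,3],"roll":0.117,"grip":75},
    {"xyz":[2,-35,4],"roll":0.117,"grip":75}
  ]
}}

```text
time_s: 7.63
position: [0.4844, -0.0301, 0.1361]
tcp_rot: [[-0.949, 0.315, -0.003], [0.315, 0.949, 0.001], [0.003, -0.0, -1.0]]
force: [0.7, -0.8, 0.1]
opening: 0.75
grasp_force: 0.0
```

>>> {"fn": "move_arm", "kwargs": {
  "increments": [
    {"xyz":[-2,-36,3],"roll":0.117,"grip":75},
    {"xyz":[-5,-35,4],"roll":0.118,"grip":75},
    {"xyz":[0,0,30],"roll":0,"grip":75},
    {"xyz":[0,0,0],"roll":0,"grip":75},
    {"xyz":[0,0,0],"roll":0,"grip":75}
  ]
}}

```text
time_s: 8.05
position: [0.4646, -0.0972, 0.0987]
tcp_rot: [[-0.852, 0.523, -0.006], [0.523, 0.852, 0.003], [0.007, -0.001, -1.0]]
force: [0.1, -0.2, 0.4]
opening: 0.755
grasp_force: 0.0
```

Run:
```python
from plan import *
for c,P,col in maskpts('block0','wrist'):
    z=np.median(P[:,2]); Q=P[abs(P[:,2]-z)<.006]
    print(round(c,2),len(P),round(z,3),rect(Q),col.round())
p=pose();print(p,np.rad2deg(p[1]))
b=case2w(10,-73)*1000
import plan as pl
P0=(np.array([466,-98,150]),p[1]); pl.pose=lambda:P0
plan([(*b,150,105.4,0)])
```

```text
(array([466.58876383, -96.9234265 , 100.45902272]), np.float64(1.022414336267693)) 58.580026381808146
[{"xyz":[3,35,0],"roll":-0.102,"grip":0},{"xyz":[0,36,0],"roll":-0.102,"grip":0},{"xyz":[-4,35,0],"roll":-0.102,"grip":0},{"xyz":[-8,35,0],"roll":-0.102,"grip":0},{"xyz":[-11,34,0],"roll":-0.102,"grip":0}]
[{"xyz":[-15,32,0],"roll":-0.102,"grip":0},{"xyz":[-18,31,0],"roll":-0.103,"grip":0},{"xyz":[-20,29,0],"roll":-0.102,"grip":0}]
end [591.7 157.1 150. ] 105.4
```

>>> {"fn": "move_arm", "kwargs": {
  "increments": [
    {"xyz":[0,0,35],"roll":0,"grip":75},
    {"xyz":[0,0,30],"roll":0,"grip":75},
    {"xyz":[0,0,20],"roll":0,"grip":75},
    {"xyz":[0,0,11],"roll":0,"grip":75},
    {"xyz":[0,0,0],"roll":0,"grip":75}
  ]
}}

```text
time_s: 8.57
position: [0.4665, -0.0963, 0.0034]
tcp_rot: [[-0.854, 0.52, -0.002], [0.52, 0.854, 0.001], [0.003, -0.0, -1.0]]
force: [-0.8, -0.4, 0.5]
opening: 0.75
grasp_force: 0.0
```

>>> {"fn": "move_arm", "kwargs": {
  "increments": [
    {"xyz":[0,0,0],"roll":0,"grip":0},
    {"xyz":[0,0,0],"roll":0,"grip":0},
    {"xyz":[0,0,0],"roll":0,"grip":0},
    {"xyz":[0,0,0],"roll":0,"grip":0},
    {"xyz":[0,0,0],"roll":0,"grip":0}
  ]
}}

```text
time_s: 8.98
position: [0.4674, -0.098, 0.0055]
tcp_rot: [[-0.853, 0.522, 0.002], [0.522, 0.853, -0.001], [-0.002, 0.0, -1.0]]
force: [-0.0, -0.2, 0.2]
opening: 0.456
grasp_force: 0.1
```

>>> {"fn": "move_arm", "kwargs": {
  "increments": [
    {"xyz":[0,0,0],"roll":0,"grip":0},
    {"xyz":[0,0,-36],"roll":0,"grip":0},
    {"xyz":[0,0,-36],"roll":0,"grip":0},
    {"xyz":[0,0,-37],"roll":0,"grip":0},
    {"xyz":[0,0,-37],"roll":0,"grip":0}
  ]
}}

```text
time_s: 9.4
position: [0.466, -0.0976, 0.1518]
tcp_rot: [[-0.852, 0.523, -0.002], [0.523, 0.852, 0.001], [0.002, -0.0, -1.0]]
force: [1.1, 0.1, -0.1]
opening: 0.436
grasp_force: 3.0
```

>>> {"fn": "move_arm", "kwargs": {
  "increments": [
    {"xyz":[3,35,0],"roll":-0.102,"grip":0},
    {"xyz":[0,36,0],"roll":-0.102,"grip":0},
    {"xyz":[-4,35,0],"roll":-0.102,"grip":0},
    {"xyz":[-8,35,0],"roll":-0.102,"grip":0},
    {"xyz":[-11,34,0],"roll":-0.102,"grip":0}
  ]
}}

```text
time_s: 9.82
position: [0.5459, 0.0631, 0.1509]
tcp_rot: [[-0.999, 0.035, 0.0], [0.035, 0.999, -0.0], [-0.0, -0.0, -1.0]]
force: [1.2, 0.5, -0.9]
opening: 0.434
grasp_force: 30.0
```

>>> {"fn": "move_arm", "kwargs": {
  "increments": [
    {"xyz":[-15,32,0],"roll":-0.102,"grip":0},
    {"xyz":[-18,31,0],"roll":-0.103,"grip":0},
    {"xyz":[-20,29,0],"roll":-0.102,"grip":0},
    {"xyz":[0,0,0],"roll":0,"grip":0},
    {"xyz":[0,0,0],"roll":0,"grip":0}
  ]
}}

```text
time_s: 10.23
position: [0.5929, 0.1587, 0.1502]
tcp_rot: [[-0.964, -0.267, -0.0], [-0.267, 0.964, -0.0], [0.0, -0.0, -1.0]]
force: [0.5, -0.5, -1.0]
opening: 0.435
grasp_force: 30.0
```

>>> {"fn": "move_arm", "kwargs": {
  "increments": [
    {"xyz":[0,0,35],"roll":0,"grip":0},
    {"xyz":[0,0,35],"roll":0,"grip":0},
    {"xyz":[0,0,30],"roll":0,"grip":0},
    {"xyz":[0,0,18],"roll":0,"grip":0},
    {"xyz":[0,0,8],"roll":0,"grip":0}
  ]
}}

```text
time_s: 10.65
position: [0.5895, 0.1553, 0.0214]
tcp_rot: [[-0.965, -0.262, -0.008], [-0.262, 0.965, -0.001], [0.008, 0.001, -1.0]]
force: [0.6, -0.7, -0.6]
opening: 0.434
grasp_force: 30.0
```

>>> {"fn": "move_arm", "kwargs": {
  "increments": [
    {"xyz":[0,0,0],"roll":0,"grip":75},
    {"xyz":[0,0,0],"roll":0,"grip":75},
    {"xyz":[0,0,0],"roll":0,"grip":75},
    {"xyz":[0,0,-30],"roll":0,"grip":75},
    {"xyz":[0,0,-40],"roll":0,"grip":75}
  ]
}}

```text
time_s: 11.07
position: [0.5908, 0.1566, 0.0937]
tcp_rot: [[-0.965, -0.264, -0.006], [-0.264, 0.965, -0.0], [0.006, 0.001, -1.0]]
force: [0.3, 0.2, 0.1]
opening: 0.708
grasp_force: 0.0
```

>>> {"fn": "move_arm", "kwargs": {
  "increments": [
    {"xyz":[0,0,-40],"roll":0,"grip":75},
    {"xyz":[0,0,-35],"roll":0,"grip":75},
    {"xyz":[0,0,-35],"roll":0,"grip":75},
    {"xyz":[0,0,0],"roll":0,"grip":75}
  ]
}}

```text
time_s: 11.4
position: [0.5984, 0.1576, 0.215]
tcp_rot: [[-0.964, -0.264, 0.019], [-0.264, 0.964, 0.001], [-0.019, -0.004, -1.0]]
force: [0.7, -0.4, -0.8]
opening: 0.75
grasp_force: 0.0
```

Run:
```python
from plan import *
print(pose())
for c,P,col in maskpts('wheel0','top'):
        z=np.median(P[:,2]); Q=P[abs(P[:,2]-z)<.006]
        if col[2]<.7*col[0]: print(round(c,2),len(P),round(z,3),rect(Q),col.round())
plan([(604,-126,150,118,65)])
plan([(604,-340,150,105.4,65)])
```

```text
(array([598.35305604, 157.58051415, 214.98714878]), np.float64(1.8381577958371))
0.73 152 0.023 (array([ 604.8, -126.3]), array([35.7, 37.1]), 88.4) [163. 162.  92.]
0.7 151 0.023 (array([ 603.4, -342. ]), array([35.7, 39.4]), 25.4) [157. 156.  85.]
[{"xyz":[8,-34,7],"roll":-0.028,"grip":65},{"xyz":[9,-34,7],"roll":-0.028,"grip":65},{"xyz":[10,-34,7],"roll":-0.028,"grip":65},{"xyz":[11,-34,8],"roll":-0.028,"grip":65},{"xyz":[12,-33,7],"roll":-0.027,"grip":65}]
[{"xyz":[13,-33,8],"roll":-0.028,"grip":65},{"xyz":[14,-33,7],"roll":-0.027,"grip":65},{"xyz":[15,-32,8],"roll":-0.028,"grip":65}]
end [ 603.8 -125.7  149.5] 118.0
[{"xyz":[9,-34,4],"roll":-0.0,"grip":65},{"xyz":[9,-34,4],"roll":-0.0,"grip":65},{"xyz":[9,-35,4],"roll":-0.0,"grip":65},{"xyz":[9,-34,4],"roll":-0.0,"grip":65},{"xyz":[9,-35,4],"roll":-0.0,"grip":65}]
[{"xyz":[9,-34,4],"roll":-0.0,"grip":65},{"xyz":[9,-35,4],"roll":-0.0,"grip":65},{"xyz":[8,-34,4],"roll":-0.0,"grip":65},{"xyz":[9,-35,4],"roll":-0.0,"grip":65},{"xyz":[8,-34,5],"roll":-0.0,"grip":65}]
[{"xyz":[9,-35,4],"roll":-0.0,"grip":65},{"xyz":[8,-34,5],"roll":-0.001,"grip":65},{"xyz":[9,-35,4],"roll":-0.0,"grip":65},{"xyz":[8,-34,5],"roll":-0.001,"grip":65}]
end [ 604.1 -339.9  149.5] 105.4
```

>>> {"fn": "move_arm", "kwargs": {
  "increments": [
    {"xyz":[8,-34,7],"roll":-0.028,"grip":65},
    {"xyz":[9,-34,7],"roll":-0.028,"grip":65},
    {"xyz":[10,-34,7],"roll":-0.028,"grip":65},
    {"xyz":[11,-34,8],"roll":-0.028,"grip":65},
    {"xyz":[12,-33,7],"roll":-0.027,"grip":65}
  ]
}}

```text
time_s: 11.92
position: [0.5978, -0.0205, 0.167]
tcp_rot: [[-0.918, -0.397, -0.003], [-0.397, 0.918, 0.001], [0.002, 0.002, -1.0]]
force: [-0.2, -0.5, 0.8]
opening: 0.649
grasp_force: 0.0
```

>>> {"fn": "move_arm", "kwargs": {
  "increments": [
    {"xyz":[13,-33,8],"roll":-0.028,"grip":65},
    {"xyz":[14,-33,7],"roll":-0.027,"grip":65},
    {"xyz":[9,-32,8],"roll":-0.028,"grip":65},
    {"xyz":[0,0,30],"roll":0,"grip":65},
    {"xyz":[0,0,0],"roll":0,"grip":65}
  ]
}}

```text
time_s: 12.33
position: [0.6037, -0.1242, 0.1101]
tcp_rot: [[-0.885, -0.466, -0.01], [-0.466, 0.885, 0.004], [0.007, 0.008, -1.0]]
force: [-1.7, 0.5, -0.7]
opening: 0.65
grasp_force: 0.0
```

Run:
```python
from plan import *
bot.capture('top');bot.capture('top');bot.capture('top')
p=pose();print(p,np.rad2deg(p[1]))
plan([(604.8,-126.3,30,118,65),(604.8,-126.3,3,118,65,1,10)])
b=case2w(-50,65)*1000
import plan as pl
P0=(np.array([604.8,-126.3,150]),p[1]); pl.pose=lambda:P0
print('place');plan([(*b,150,105.4,0)])
```

```text
(array([ 606.62815592, -122.21336603,  115.003199  ]), np.float64(2.0603782420385075)) 118.05097746939049
[{"xyz":[1,-1,28],"roll":0.0,"grip":65},{"xyz":[1,-1,29],"roll":0.0,"grip":65},{"xyz":[2,-1,28],"roll":0.001,"grip":65},{"xyz":[0,0,9],"roll":-0.0,"grip":65},{"xyz":[0,0,9],"roll":-0.0,"grip":65}]
[{"xyz":[0,0,9],"roll":-0.0,"grip":65},{"xyz":[0,0,0],"roll":0,"grip":65}]
end [ 604.5 -126.7    3. ] 118.0
place
[{"xyz":[-9,37,0],"roll":0.02,"grip":0},{"xyz":[-8,37,0],"roll":0.02,"grip":0},{"xyz":[-7,37,0],"roll":0.02,"grip":0},{"xyz":[-6,37,0],"roll":0.02,"grip":0},{"xyz":[-6,37,0],"roll":0.02,"grip":0}]
[{"xyz":[-5,37,0],"roll":0.02,"grip":0},{"xyz":[-4,38,0],"roll":0.02,"grip":0},{"xyz":[-3,38,0],"roll":0.02,"grip":0},{"xyz":[-2,37,0],"roll":0.02,"grip":0},{"xyz":[-2,38,0],"roll":0.02,"grip":0}]
[{"xyz":[-1,37,0],"roll":0.021,"grip":0}]
end [497.8 274.  150. ] 105.4
```

>>> {"fn": "move_arm", "kwargs": {
  "increments": [
    {"xyz":[1,-1,28],"roll":0,"grip":65},
    {"xyz":[1,-1,29],"roll":0,"grip":65},
    {"xyz":[2,-1,28],"roll":0,"grip":65},
    {"xyz":[0,0,9],"roll":0,"grip":65},
    {"xyz":[0,0,9],"roll":0,"grip":65}
  ]
}}

```text
time_s: 12.9
position: [0.6055, -0.1265, 0.0125]
tcp_rot: [[-0.882, -0.471, -0.001], [-0.471, 0.882, 0.0], [0.0, 0.001, -1.0]]
force: [0.1, -0.7, 0.6]
opening: 0.651
grasp_force: 0.0
```

>>> {"fn": "move_arm", "kwargs": {
  "increments": [
    {"xyz":[0,0,8],"roll":0,"grip":65},
    {"xyz":[0,0,0],"roll":0,"grip":0},
    {"xyz":[0,0,0],"roll":0,"grip":0},
    {"xyz":[0,0,0],"roll":0,"grip":0},
    {"xyz":[0,0,0],"roll":0,"grip":0}
  ]
}}

```text
time_s: 13.32
position: [0.6064, -0.1279, 0.0058]
tcp_rot: [[-0.883, -0.47, 0.002], [-0.47, 0.883, -0.001], [-0.002, -0.002, -1.0]]
force: [-0.6, 0.7, 1.0]
opening: 0.448
grasp_force: 30.0
```

>>> {"fn": "move_arm", "kwargs": {
  "increments": [
    {"xyz":[0,0,0],"roll":0,"grip":0},
    {"xyz":[0,0,-36],"roll":0,"grip":0},
    {"xyz":[0,0,-36],"roll":0,"grip":0},
    {"xyz":[0,0,-37],"roll":0,"grip":0},
    {"xyz":[0,0,-37],"roll":0,"grip":0}
  ]
}}

```text
time_s: 13.73
position: [0.6051, -0.1277, 0.152]
tcp_rot: [[-0.883, -0.47, -0.001], [-0.47, 0.883, 0.0], [0.001, 0.001, -1.0]]
force: [1.6, 0.4, -1.0]
opening: 0.449
grasp_force: 30.0
```

>>> {"fn": "move_arm", "kwargs": {
  "increments": [
    {"xyz":[-9,37,0],"roll":0.02,"grip":0},
    {"xyz":[-8,37,0],"roll":0.02,"grip":0},
    {"xyz":[-7,37,0],"roll":0.02,"grip":0},
    {"xyz":[-6,37,0],"roll":0.02,"grip":0},
    {"xyz":[-6,37,0],"roll":0.02,"grip":0}
  ]
}}

```text
time_s: 14.15
position: [0.5567, 0.0559, 0.1511]
tcp_rot: [[-0.926, -0.378, 0.001], [-0.378, 0.926, -0.0], [-0.0, -0.0, -1.0]]
force: [0.2, 0.1, -0.1]
opening: 0.453
grasp_force: 30.0
```

>>> {"fn": "move_arm", "kwargs": {
  "increments": [
    {"xyz":[-5,37,0],"roll":0.02,"grip":0},
    {"xyz":[-4,38,0],"roll":0.02,"grip":0},
    {"xyz":[-3,38,0],"roll":0.02,"grip":0},
    {"xyz":[-2,37,0],"roll":0.02,"grip":0},
    {"xyz":[-2,38,0],"roll":0.02,"grip":0}
  ]
}}

```text
time_s: 14.57
position: [0.5074, 0.2383, 0.151]
tcp_rot: [[-0.959, -0.284, 0.0], [-0.284, 0.959, -0.0], [-0.0, -0.0, -1.0]]
force: [0.7, 0.1, -0.5]
opening: 0.452
grasp_force: 30.0
```

>>> {"fn": "move_arm", "kwargs": {
  "increments": [
    {"xyz":[-1,37,0],"roll":0.021,"grip":0},
    {"xyz":[0,0,0],"roll":0,"grip":0},
    {"xyz":[0,0,0],"roll":0,"grip":0},
    {"xyz":[0,0,0],"roll":0,"grip":0}
  ]
}}

```text
time_s: 14.9
position: [0.4986, 0.2724, 0.1507]
tcp_rot: [[-0.964, -0.266, 0.0], [-0.266, 0.964, -0.001], [-0.0, -0.001, -1.0]]
force: [0.2, 0.4, -1.0]
opening: 0.447
grasp_force: 30.0
```

>>> {"fn": "move_arm", "kwargs": {
  "increments": [
    {"xyz":[0,0,35],"roll":0,"grip":0},
    {"xyz":[0,0,35],"roll":0,"grip":0},
    {"xyz":[0,0,30],"roll":0,"grip":0},
    {"xyz":[0,0,16],"roll":0,"grip":0},
    {"xyz":[0,0,8],"roll":0,"grip":0}
  ]
}}

```text
time_s: 15.32
position: [0.4978, 0.2702, 0.024]
tcp_rot: [[-0.965, -0.262, -0.005], [-0.262, 0.965, -0.002], [0.005, -0.0, -1.0]]
force: [-0.6, -0.5, -0.1]
opening: 0.451
grasp_force: 30.0
```

>>> {"fn": "move_arm", "kwargs": {
  "increments": [
    {"xyz":[0,0,0],"roll":0,"grip":70},
    {"xyz":[0,0,0],"roll":0,"grip":70},
    {"xyz":[0,0,0],"roll":0,"grip":70},
    {"xyz":[0,0,-30],"roll":0,"grip":70},
    {"xyz":[0,0,-40],"roll":0,"grip":70}
  ]
}}

```text
time_s: 15.73
position: [0.497, 0.2718, 0.0959]
tcp_rot: [[-0.964, -0.265, -0.005], [-0.265, 0.964, -0.002], [0.005, -0.0, -1.0]]
force: [1.2, -0.8, 1.4]
opening: 0.682
grasp_force: 0.0
```

>>> {"fn": "move_arm", "kwargs": {
  "increments": [
    {"xyz":[0,0,-40],"roll":0,"grip":65},
    {"xyz":[0,0,-35],"roll":0,"grip":65},
    {"xyz":[0,0,0],"roll":0,"grip":65},
    {"xyz":[0,0,0],"roll":0,"grip":65}
  ]
}}

```text
time_s: 16.07
position: [0.5009, 0.2733, 0.176]
tcp_rot: [[-0.964, -0.265, 0.009], [-0.265, 0.964, 0.003], [-0.009, 0.0, -1.0]]
force: [-0.3, 0.2, 0.1]
opening: 0.652
grasp_force: 0.0
```

Run:
```python
from plan import *
bot.capture('top')
for l in ['wheel0','block0']:
  for c,P,col in maskpts(l,'top'):
        z=np.median(P[:,2]); Q=P[abs(P[:,2]-z)<.006]
        if l!='wheel0' or col[2]<.7*col[0]: print(l,round(c,2),len(P),round(z,3),rect(Q),col.round())
p=pose();print(p)
plan([(603.7,-341,150,105.4,65),(603.7,-341,115,105.4,65,2)])
```

```text
wheel0 0.71 280 0.024 (array([ 689.6, -418.6]), array([98.2, 25.8]), 50.1) [137.  43.  40.]
wheel0 0.62 108 0.03 (array([491.8, 263.9]), array([23.9, 35.5]), 29.4) [95. 85. 35.]
wheel0 0.61 158 0.022 (array([ 604.3, -340.9]), array([37.5, 38.8]), 42.7) [155. 154.  84.]
block0 0.82 257 0.032 (array([530.8, 140.7]), array([50.1, 38.3]), 14.3) [ 48.  80. 130.]
block0 0.75 229 0.032 (array([588.4, 152.5]), array([49.6, 38. ]), 13.0) [ 62.  98. 152.]
block0 0.67 388 0.069 (array([787.9, -32.5]), array([52.2, 51.2]), 39.8) [141. 141.  77.]
(array([497.62976687, 272.22161415, 170.24339053]), np.float64(1.8388824477234116))
[{"xyz":[4,-36,1],"roll":-0.0,"grip":65},{"xyz":[4,-36,1],"roll":-0.0,"grip":65},{"xyz":[3,-36,1],"roll":-0.0,"grip":65},{"xyz":[4,-37,1],"roll":-0.0,"grip":65},{"xyz":[3,-36,1],"roll":-0.0,"grip":65}]
[{"xyz":[4,-37,1],"roll":-0.0,"grip":65},{"xyz":[3,-36,1],"roll":-0.0,"grip":65},{"xyz":[4,-37,1],"roll":-0.0,"grip":65},{"xyz":[3,-36,1],"roll":-0.0,"grip":65},{"xyz":[4,-37,1],"roll":-0.0,"grip":65}]
[{"xyz":[3,-36,1],"roll":-0.0,"grip":65},{"xyz":[4,-37,2],"roll":-0.0,"grip":65},{"xyz":[3,-36,1],"roll":-0.0,"grip":65},{"xyz":[4,-37,2],"roll":-0.0,"grip":65},{"xyz":[3,-36,1],"roll":-0.0,"grip":65}]
[{"xyz":[4,-37,2],"roll":-0.0,"grip":65},{"xyz":[3,-36,1],"roll":-0.001,"grip":65},{"xyz":[0,0,35],"roll":0.0,"grip":65},{"xyz":[0,0,0],"roll":0,"grip":65},{"xyz":[0,0,0],"roll":0,"grip":65}]
end [ 603.7 -340.6  115.2] 105.4
```

>>> {"fn": "move_arm", "kwargs": {
  "increments": [
    {"xyz":[4,-36,1],"roll":0,"grip":65},
    {"xyz":[4,-36,1],"roll":0,"grip":65},
    {"xyz":[3,-36,1],"roll":0,"grip":65},
    {"xyz":[4,-37,1],"roll":0,"grip":65},
    {"xyz":[3,-36,1],"roll":0,"grip":65}
  ]
}}

```text
time_s: 16.73
position: [0.5284, 0.0918, 0.1651]
tcp_rot: [[-0.964, -0.266, -0.003], [-0.266, 0.964, 0.0], [0.003, 0.001, -1.0]]
force: [-0.7, -0.4, 0.5]
opening: 0.651
grasp_force: 0.0
```

>>> {"fn": "move_arm", "kwargs": {
  "increments": [
    {"xyz":[4,-37,1],"roll":0,"grip":65},
    {"xyz":[3,-36,1],"roll":0,"grip":65},
    {"xyz":[4,-37,1],"roll":0,"grip":65},
    {"xyz":[3,-36,1],"roll":0,"grip":65},
    {"xyz":[4,-37,1],"roll":0,"grip":65}
  ]
}}

```text
time_s: 17.15
position: [0.5597, -0.0894, 0.16]
tcp_rot: [[-0.964, -0.265, -0.003], [-0.265, 0.964, 0.001], [0.002, 0.002, -1.0]]
force: [1.7, 0.5, -0.2]
opening: 0.651
grasp_force: 0.0
```

>>> {"fn": "move_arm", "kwargs": {
  "increments": [
    {"xyz":[3,-36,1],"roll":0,"grip":65},
    {"xyz":[4,-37,2],"roll":0,"grip":65},
    {"xyz":[3,-36,1],"roll":0,"grip":65},
    {"xyz":[4,-37,2],"roll":0,"grip":65},
    {"xyz":[3,-36,1],"roll":0,"grip":65}
  ]
}}

```text
time_s: 17.57
position: [0.5913, -0.2694, 0.1524]
tcp_rot: [[-0.964, -0.265, -0.003], [-0.265, 0.964, 0.002], [0.002, 0.003, -1.0]]
force: [0.9, -0.1, 0.1]
opening: 0.654
grasp_force: 0.0
```

>>> {"fn": "move_arm", "kwargs": {
  "increments": [
    {"xyz":[4,-37,2],"roll":0,"grip":65},
    {"xyz":[3,-36,1],"roll":0,"grip":65},
    {"xyz":[0,0,35],"roll":0,"grip":65},
    {"xyz":[0,0,0],"roll":0,"grip":65},
    {"xyz":[0,0,0],"roll":0,"grip":65}
  ]
}}

```text
time_s: 17.98
position: [0.6023, -0.3389, 0.1126]
tcp_rot: [[-0.965, -0.264, -0.007], [-0.264, 0.965, 0.006], [0.005, 0.007, -1.0]]
force: [-0.6, 1.2, 0.4]
opening: 0.65
grasp_force: 0.0
```

Run:
```python
from plan import *
for i in range(3): bot.capture('top')
p=pose();print(p)
for c,P,col in maskpts('wheel0','top'):
        z=np.median(P[:,2]); Q=P[abs(P[:,2]-z)<.006]
        if col[2]<.7*col[0]: print(round(c,2),len(P),round(z,3),rect(Q),col.round())
plan([(603.7,-341,30,105.4,65),(603.7,-341,3,105.4,65,1,10)])
b=case2w(5,65)*1000
import plan as pl
P0=(np.array([603.7,-341,150]),p[1]); pl.pose=lambda:P0
print('place');plan([(*b,150,105.4,0)])
```

```text
(array([ 605.31775054, -339.42369554,  117.18344428]), np.float64(1.840161794076515))
0.57 169 0.03 (array([526.9, 245.2]), array([38.6, 39. ]), 46.0) [163. 161.  88.]
[{"xyz":[1,0,29],"roll":0.0,"grip":65},{"xyz":[1,0,30],"roll":0.0,"grip":65},{"xyz":[0,-1,29],"roll":0.001,"grip":65},{"xyz":[0,0,9],"roll":-0.0,"grip":65},{"xyz":[0,0,9],"roll":-0.0,"grip":65}]
[{"xyz":[0,0,9],"roll":-0.0,"grip":65},{"xyz":[0,0,0],"roll":0,"grip":65}]
end [ 604.1 -341.1    3.1] 105.4
place
[{"xyz":[-7,37,0],"roll":0.0,"grip":0},{"xyz":[-7,37,0],"roll":0.0,"grip":0},{"xyz":[-7,36,0],"roll":0.0,"grip":0},{"xyz":[-7,37,0],"roll":0.0,"grip":0},{"xyz":[-7,36,0],"roll":0.0,"grip":0}]
[{"xyz":[-7,37,0],"roll":0.0,"grip":0},{"xyz":[-7,36,0],"roll":0.0,"grip":0},{"xyz":[-7,37,0],"roll":0.0,"grip":0},{"xyz":[-7,36,0],"roll":0.0,"grip":0},{"xyz":[-7,37,0],"roll":0.0,"grip":0}]
[{"xyz":[-7,36,0],"roll":0.0,"grip":0},{"xyz":[-7,37,0],"roll":0.0,"grip":0},{"xyz":[-6,36,0],"roll":0.0,"grip":0},{"xyz":[-7,37,0],"roll":0.0,"grip":0},{"xyz":[-6,36,0],"roll":0.0,"grip":0}]
[{"xyz":[-7,37,0],"roll":0.0,"grip":0},{"xyz":[-6,36,0],"roll":0.001,"grip":0}]
end [550.3 288.5 150. ] 105.4
```

Wheel 1 was nudged inside its compartment to about (−29, +29) mm in the case frame, so it still counts as in. I'll put the second wheel clear of it.

>>> {"fn": "move_arm", "kwargs": {
  "increments": [
    {"xyz":[1,0,29],"roll":0,"grip":65},
    {"xyz":[1,0,30],"roll":0,"grip":65},
    {"xyz":[0,-1,29],"roll":0,"grip":65},
    {"xyz":[0,0,9],"roll":0,"grip":65},
    {"xyz":[0,0,9],"roll":0,"grip":65}
  ]
}}

```text
time_s: 18.65
position: [0.6032, -0.3409, 0.0101]
tcp_rot: [[-0.964, -0.266, -0.001], [-0.266, 0.964, 0.001], [0.001, 0.001, -1.0]]
force: [0.3, -0.5, 0.5]
opening: 0.65
grasp_force: 0.0
```

>>> {"fn": "move_arm", "kwargs": {
  "increments": [
    {"xyz":[0,0,8],"roll":0,"grip":65},
    {"xyz":[0,0,0],"roll":0,"grip":0},
    {"xyz":[0,0,0],"roll":0,"grip":0},
    {"xyz":[0,0,0],"roll":0,"grip":0},
    {"xyz":[0,0,0],"roll":0,"grip":0}
  ]
}}

```text
time_s: 19.07
position: [0.6041, -0.3423, 0.0041]
tcp_rot: [[-0.964, -0.265, 0.002], [-0.265, 0.964, -0.002], [-0.002, -0.002, -1.0]]
force: [-0.1, 0.2, 1.1]
opening: 0.453
grasp_force: 30.0
```

>>> {"fn": "move_arm", "kwargs": {
  "increments": [
    {"xyz":[0,0,0],"roll":0,"grip":0},
    {"xyz":[0,0,-36],"roll":0,"grip":0},
    {"xyz":[0,0,-36],"roll":0,"grip":0},
    {"xyz":[0,0,-37],"roll":0,"grip":0},
    {"xyz":[0,0,-37],"roll":0,"grip":0}
  ]
}}

```text
time_s: 19.48
position: [0.6028, -0.3414, 0.15]
tcp_rot: [[-0.964, -0.265, -0.001], [-0.265, 0.964, 0.0], [0.0, 0.001, -1.0]]
force: [0.2, -1.2, -1.2]
opening: 0.448
grasp_force: 30.0
```

Run:
```python
from plan import *
b=case2w(25,62)*1000; m=case2w(-40,0)*1000
P0=(np.array([603.7,-341,150]),pose()[1]); 
import plan as pl; pl.pose=lambda:P0
plan([(*m,150,105.4,0),(*b,150,105.4,0)])
```

```text
[{"xyz":[-5,37,0],"roll":-0.0,"grip":0},{"xyz":[-5,37,0],"roll":-0.0,"grip":0},{"xyz":[-5,37,0],"roll":-0.0,"grip":0},{"xyz":[-5,37,0],"roll":-0.0,"grip":0},{"xyz":[-5,37,0],"roll":-0.0,"grip":0}]
[{"xyz":[-5,37,0],"roll":-0.0,"grip":0},{"xyz":[-5,37,0],"roll":-0.0,"grip":0},{"xyz":[-4,37,0],"roll":-0.0,"grip":0},{"xyz":[-5,37,0],"roll":-0.0,"grip":0},{"xyz":[-4,37,0],"roll":-0.0,"grip":0}]
[{"xyz":[-5,37,0],"roll":-0.0,"grip":0},{"xyz":[-4,37,0],"roll":-0.0,"grip":0},{"xyz":[-5,38,0],"roll":-0.0,"grip":0},{"xyz":[-4,37,0],"roll":-0.0,"grip":0},{"xyz":[-5,38,0],"roll":-0.001,"grip":0}]
[{"xyz":[-22,21,0],"roll":0.0,"grip":0},{"xyz":[-21,20,0],"roll":0.0,"grip":0},{"xyz":[-22,21,0],"roll":0.0,"grip":0}]
end [570.8 292.  150. ] 105.4
```

>>> {"fn": "move_arm", "kwargs": {
  "increments": [
    {"xyz":[-5,37,0],"roll":0,"grip":0},
    {"xyz":[-5,37,0],"roll":0,"grip":0},
    {"xyz":[-5,37,0],"roll":0,"grip":0},
    {"xyz":[-5,37,0],"roll":0,"grip":0},
    {"xyz":[-5,37,0],"roll":0,"grip":0}
  ]
}}

```text
time_s: 19.9
position: [0.5777, -0.1552, 0.1492]
tcp_rot: [[-0.964, -0.264, 0.001], [-0.264, 0.964, -0.0], [-0.001, -0.001, -1.0]]
force: [0.4, 0.8, 0.3]
opening: 0.457
grasp_force: 30.0
```

>>> {"fn": "move_arm", "kwargs": {
  "increments": [
    {"xyz":[-5,37,0],"roll":0,"grip":0},
    {"xyz":[-5,37,0],"roll":0,"grip":0},
    {"xyz":[-4,37,0],"roll":0,"grip":0},
    {"xyz":[-5,37,0],"roll":0,"grip":0},
    {"xyz":[-4,37,0],"roll":0,"grip":0}
  ]
}}

```text
time_s: 20.32
position: [0.5512, 0.0294, 0.1491]
tcp_rot: [[-0.964, -0.265, 0.001], [-0.265, 0.964, -0.0], [-0.001, -0.0, -1.0]]
force: [0.7, 0.2, -0.2]
opening: 0.449
grasp_force: 30.0
```

>>> {"fn": "move_arm", "kwargs": {
  "increments": [
    {"xyz":[-5,37,0],"roll":0,"grip":0},
    {"xyz":[-4,37,0],"roll":0,"grip":0},
    {"xyz":[-5,38,0],"roll":0,"grip":0},
    {"xyz":[-4,37,0],"roll":0,"grip":0},
    {"xyz":[-5,38,0],"roll":0,"grip":0}
  ]
}}

```text
time_s: 20.73
position: [0.5235, 0.2159, 0.1491]
tcp_rot: [[-0.964, -0.265, 0.001], [-0.265, 0.964, -0.0], [-0.001, -0.0, -1.0]]
force: [-0.1, 0.1, -0.7]
opening: 0.451
grasp_force: 30.0
```

>>> {"fn": "move_arm", "kwargs": {
  "increments": [
    {"xyz":[-22,21,0],"roll":0,"grip":0},
    {"xyz":[-21,20,0],"roll":0,"grip":0},
    {"xyz":[-22,21,0],"roll":0,"grip":0},
    {"xyz":[0,0,0],"roll":0,"grip":0},
    {"xyz":[0,0,0],"roll":0,"grip":0}
  ]
}}

```text
time_s: 21.15
position: [0.5707, 0.2925, 0.1487]
tcp_rot: [[-0.964, -0.267, 0.001], [-0.267, 0.964, 0.0], [-0.001, -0.0, -1.0]]
force: [-0.1, -0.3, -0.2]
opening: 0.449
grasp_force: 30.0
```

>>> {"fn": "move_arm", "kwargs": {
  "increments": [
    {"xyz":[0,0,30],"roll":0,"grip":0},
    {"xyz":[0,0,30],"roll":0,"grip":0},
    {"xyz":[0,0,30],"roll":0,"grip":0},
    {"xyz":[0,0,20],"roll":0,"grip":0},
    {"xyz":[0,0,12],"roll":0,"grip":0}
  ]
}}

```text
time_s: 21.57
position: [0.5676, 0.2892, 0.0239]
tcp_rot: [[-0.965, -0.264, -0.006], [-0.264, 0.965, -0.002], [0.006, -0.0, -1.0]]
force: [-1.5, -0.6, -0.5]
opening: 0.45
grasp_force: 30.0
```

>>> {"fn": "move_arm", "kwargs": {
  "increments": [
    {"xyz":[0,0,0],"roll":0,"grip":65},
    {"xyz":[0,0,0],"roll":0,"grip":65},
    {"xyz":[0,0,0],"roll":0,"grip":65},
    {"xyz":[0,0,-30],"roll":0,"grip":65},
    {"xyz":[0,0,-40],"roll":0,"grip":65}
  ]
}}

```text
time_s: 21.98
position: [0.5684, 0.2904, 0.0956]
tcp_rot: [[-0.964, -0.265, -0.006], [-0.265, 0.964, -0.002], [0.006, -0.0, -1.0]]
force: [0.2, 0.3, -0.2]
opening: 0.641
grasp_force: 0.0
```

>>> {"fn": "move_arm", "kwargs": {
  "increments": [
    {"xyz":[0,0,-40],"roll":0,"grip":0},
    {"xyz":[0,0,-35],"roll":0,"grip":0},
    {"xyz":[10,0,-30],"roll":0,"grip":0},
    {"xyz":[30,0,-30],"roll":0,"grip":0}
  ]
}}

```text
time_s: 22.32
position: [0.5368, 0.2816, 0.236]
tcp_rot: [[-0.964, -0.264, 0.011], [-0.264, 0.964, 0.003], [-0.012, 0.0, -1.0]]
force: [1.2, 0.3, 0.4]
opening: 0.432
grasp_force: 0.0
```

>>> {"fn": "move_arm", "kwargs": {
  "increments": [
    {"xyz":[35,0,-30],"roll":0,"grip":0},
    {"xyz":[35,0,-30],"roll":0,"grip":0},
    {"xyz":[30,0,-20],"roll":0,"grip":0}
  ]
}}

```text
time_s: 22.57
position: [0.4416, 0.2559, 0.3096]
tcp_rot: [[-0.964, -0.265, 0.006], [-0.265, 0.964, 0.002], [-0.007, 0.0, -1.0]]
force: [0.2, -0.4, 0.9]
opening: 0.204
grasp_force: 0.0
```

```bash
python3 - <<'E'
from plan import *
save('top','top2'); im,d=save('wrist','w2')
print(pose())
for l in ['wheel0','block0','hook','hasp','lid']:
  for c,P,col in maskpts(l,'top'):
        z=np.median(P[:,2]); Q=P[abs(P[:,2]-z)<.006]
        print(l,round(c,2),len(P),round(z,3),rect(Q),col.round())
E
python3 -c "
import cv2,numpy as np
a=cv2.imread('pics/top2.png')[170:320,100:280];b=cv2.imread('pics/w2.png')
a=cv2.resize(a,(360,300));b=cv2.resize(b,(400,300));cv2.imwrite('pics/c2.png',np.hstack([a,b]))"
```

```text
(array([439.7259999 , 255.94371407, 311.08403106]), np.float64(1.840163102622265))
wheel0 0.59 159 0.023 (array([ 503. , -352.5]), array([38.4, 38.2]), 87.5) [118. 117. 118.]
wheel0 0.58 143 0.031 (array([525.6, 243.7]), array([36. , 37.5]), 7.5) [151. 147.  78.]
wheel0 0.54 128 0.031 (array([567.3, 286. ]), array([36.3, 31.4]), 62.7) [150. 145.  78.]
wheel0 0.52 155 0.023 (array([ 615.5, -201. ]), array([38.1, 37.4]), 38.5) [122. 121. 122.]
wheel0 0.5 128 0.023 (array([600.3, -37.9]), array([35.9, 33.7]), 42.8) [ 91. 143. 102.]
wheel0 0.42 127 0.023 (array([ 566.6, -411.7]), array([36.4, 33.5]), 90.0) [117. 117. 118.]
block0 0.83 206 0.032 (array([530.3, 140.1]), array([47.3, 37.7]), 13.1) [ 64. 102. 156.]
block0 0.68 217 0.033 (array([587.9, 152.3]), array([50.1, 36.8]), 16.2) [ 61.  98. 153.]
block0 0.39 166 0.031 (array([526.1, 244. ]), array([39.1, 36. ]), 88.8) [149. 145.  76.]
hasp 0.6 212 0.273 (array([663.8, 296.2]), array([25.4, 34.2]), 15.5) [140. 116.  80.]
lid 0.81 3440 0.187 (array([655.8, 245.3]), array([  4.2, 298.2]), 15.5) [55. 56. 54.]
lid 0.42 1882 0.009 (array([584.6, 154.3]), array([160.7, 134.8]), 15.7) [ 63. 101. 155.]
```

View pics/c2.png

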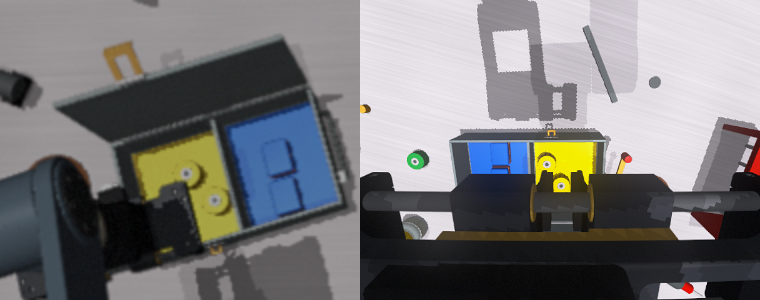

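Everything is in: wheels on yellow, blocks on blue, lid upright, hasp at its top edge. Next I go over and behind the lid, on the right side clear of the hasp.

Run:
```python
from plan import *
b=case2w(140,-80)*1000
p=pose();print(p)
plan([(p[0][0],p[0][1],370,105.4,0),(*b,370,105.4,0,2),(*b,300,105.4,0),(*b,225,105.4,0,3,25)])
def arc(t,r=150,push=2): 
    x=90-r*np.cos(t)+(8-push)*np.sin(t)+9.5; z=75.5+r*np.sin(t)+(8-push)*np.cos(t)
    return (*(case2w(x,-80)*1000),z)
import plan as pl
P0=(np.array([*b,225]),p[1]); pl.pose=lambda:P0
print('arc'); plan([(*arc(t),105.4,0,0,10) for t in np.arange(1.6,0.85,-.13)])
print(arc(1.6),case2w(0,0))
```

```text
(array([442.63886063, 256.06408042, 304.29126072]), np.float64(1.8388138859539072))
[{"xyz":[0,0,-33],"roll":-0.0,"grip":0},{"xyz":[0,0,-33],"roll":-0.001,"grip":0},{"xyz":[-31,-18,0],"roll":0.0,"grip":0},{"xyz":[-31,-18,0],"roll":0.0,"grip":0},{"xyz":[-31,-18,0],"roll":0.0,"grip":0}]
[{"xyz":[-31,-18,0],"roll":0.0,"grip":0},{"xyz":[-31,-17,0],"roll":0.0,"grip":0},{"xyz":[-31,-18,0],"roll":0.0,"grip":0},{"xyz":[-31,-17,0],"roll":0.0,"grip":0},{"xyz":[-31,-18,0],"roll":0.0,"grip":0}]
[{"xyz":[0,0,0],"roll":0,"grip":0},{"xyz":[0,0,0],"roll":0,"grip":0},{"xyz":[0,0,35],"roll":0.0,"grip":0},{"xyz":[0,0,35],"roll":0.0,"grip":0},{"xyz":[0,0,19],"roll":0.0,"grip":0}]
[{"xyz":[0,0,19],"roll":0.0,"grip":0},{"xyz":[0,0,19],"roll":0.0,"grip":0},{"xyz":[0,0,18],"roll":0.0,"grip":0},{"xyz":[0,0,0],"roll":0,"grip":0},{"xyz":[0,0,0],"roll":0,"grip":0}]
[{"xyz":[0,0,0],"roll":0,"grip":0}]
end [719.5 185.1 225.3] 105.4
arc
[{"xyz":[8,0,0],"roll":-0.0,"grip":0},{"xyz":[7,0,0],"roll":-0.0,"grip":0},{"xyz":[8,0,0],"roll":-0.0,"grip":0},{"xyz":[7,0,0],"roll":-0.001,"grip":0},{"xyz":[10,0,0],"roll":0.0,"grip":0}]
[{"xyz":[10,0,0],"roll":0.0,"grip":0},{"xyz":[9,0,1],"roll":0.0,"grip":0},{"xyz":[10,0,1],"roll":0.0,"grip":0},{"xyz":[9,0,3],"roll":0.0,"grip":0},{"xyz":[10,0,2],"roll":0.0,"grip":0}]
[{"xyz":[9,0,4],"roll":0.0,"grip":0},{"xyz":[9,0,3],"roll":0.0,"grip":0},{"xyz":[8,0,5],"roll":0.0,"grip":0},{"xyz":[9,0,5],"roll":0.0,"grip":0}]
end [600.6 152.4 201. ] 105.4
(np.float64(690.1767568100304), np.float64(177.05097542842466), np.float64(225.26084332241803)) [0.563 0.225]
```

>>> {"fn": "move_arm", "kwargs": {
  "increments": [
    {"xyz":[0,0,-33],"roll":0,"grip":0},
    {"xyz":[0,0,-33],"roll":0,"grip":0},
    {"xyz":[-31,-18,0],"roll":0,"grip":0},
    {"xyz":[-31,-18,0],"roll":0,"grip":0},
    {"xyz":[-31,-18,0],"roll":0,"grip":0}
  ]
}}

```text
time_s: 23.58
position: [0.5477, 0.2287, 0.372]
tcp_rot: [[-0.964, -0.266, 0.002], [-0.266, 0.964, 0.0], [-0.002, -0.0, -1.0]]
force: [0.9, -0.1, -0.4]
opening: 0.004
grasp_force: 0.0
```

>>> {"fn": "move_arm", "kwargs": {
  "increments": [
    {"xyz":[-31,-18,0],"roll":0,"grip":0},
    {"xyz":[-31,-17,0],"roll":0,"grip":0},
    {"xyz":[-31,-18,0],"roll":0,"grip":0},
    {"xyz":[-31,-17,0],"roll":0,"grip":0},
    {"xyz":[-31,-18,0],"roll":0,"grip":0}
  ]
}}

```text
time_s: 24.0
position: [0.7207, 0.1844, 0.37]
tcp_rot: [[-0.964, -0.265, -0.002], [-0.265, 0.964, 0.0], [0.001, 0.0, -1.0]]
force: [0.3, -0.3, -0.1]
opening: 0.005
grasp_force: 0.0
```

>>> {"fn": "move_arm", "kwargs": {
  "increments": [
    {"xyz":[0,0,0],"roll":0,"grip":0},
    {"xyz":[0,0,0],"roll":0,"grip":0},
    {"xyz":[0,0,0],"roll":0,"grip":0}
  ]
}}

```text
time_s: 24.25
position: [0.7187, 0.1849, 0.3698]
tcp_rot: [[-0.964, -0.265, -0.003], [-0.265, 0.964, 0.0], [0.003, 0.001, -1.0]]
force: [-0.5, 0.3, 0.2]
opening: 0.008
grasp_force: 0.0
```

>>> {"fn": "move_arm", "kwargs": {
  "increments": [
    {"xyz":[0,0,35],"roll":0,"grip":0},
    {"xyz":[0,0,35],"roll":0,"grip":0},
    {"xyz":[0,0,30],"roll":0,"grip":0},
    {"xyz":[0,0,25],"roll":0,"grip":0},
    {"xyz":[0,0,20],"roll":0,"grip":0}
  ]
}}

```text
time_s: 24.67
position: [0.7164, 0.1859, 0.2246]
tcp_rot: [[-0.964, -0.266, -0.003], [-0.266, 0.964, -0.0], [0.003, 0.001, -1.0]]
force: [0.0, -1.0, -0.0]
opening: 0.008
grasp_force: 0.0
```

>>> {"fn": "move_arm", "kwargs": {
  "increments": [
    {"xyz":[0,0,0],"roll":0,"grip":0},
    {"xyz":[0,0,0],"roll":0,"grip":0},
    {"xyz":[0,0,0],"roll":0,"grip":0},
    {"xyz":[8,0,0],"roll":0,"grip":0},
    {"xyz":[7,0,0],"roll":0,"grip":0}
  ]
}}

```text
time_s: 25.08
position: [0.7057, 0.1813, 0.2293]
tcp_rot: [[-0.964, -0.265, 0.005], [-0.265, 0.964, 0.001], [-0.005, -0.001, -1.0]]
force: [-0.9, -1.0, 0.4]
opening: 0.01
grasp_force: 0.0
```

>>> {"fn": "move_arm", "kwargs": {
  "increments": [
    {"xyz":[8,0,0],"roll":0,"grip":0},
    {"xyz":[7,0,0],"roll":0,"grip":0},
    {"xyz":[10,0,0],"roll":0,"grip":0},
    {"xyz":[10,0,0],"roll":0,"grip":0}
  ]
}}

```text
time_s: 25.42
position: [0.6723, 0.1718, 0.2284]
tcp_rot: [[-0.964, -0.265, 0.007], [-0.265, 0.964, 0.001], [-0.007, -0.001, -1.0]]
force: [1.9, 0.3, 1.2]
opening: 0.003
grasp_force: 1.4
```

>>> {"fn": "move_arm", "kwargs": {
  "increments": [
    {"xyz":[9,0,1],"roll":0,"grip":0},
    {"xyz":[10,0,1],"roll":0,"grip":0},
    {"xyz":[9,0,3],"roll":0,"grip":0},
    {"xyz":[10,0,2],"roll":0,"grip":0}
  ]
}}

```text
time_s: 25.75
position: [0.6353, 0.1615, 0.221]
tcp_rot: [[-0.964, -0.265, 0.005], [-0.265, 0.964, 0.001], [-0.005, -0.001, -1.0]]
force: [1.3, -0.2, -0.2]
opening: 0.005
grasp_force: 1.1
```

>>> {"fn": "move_arm", "kwargs": {
  "increments": [
    {"xyz":[9,0,4],"roll":0,"grip":0},
    {"xyz":[9,0,3],"roll":0,"grip":0},
    {"xyz":[8,0,5],"roll":0,"grip":0},
    {"xyz":[9,0,5],"roll":0,"grip":0}
  ]
}}

```text
time_s: 26.08
position: [0.6011, 0.1521, 0.2038]
tcp_rot: [[-0.964, -0.265, 0.004], [-0.265, 0.964, 0.0], [-0.004, -0.001, -1.0]]
force: [1.3, -1.0, 0.8]
opening: 0.006
grasp_force: 0.9
```

Run:
```python
from plan import *
save('scene','s3')
for c,P,col in maskpts('lid','scene')[:2]:
    cc=np.median(P,0);Q=P[np.linalg.norm(P-cc,axis=1)<.12];U,S,V=np.linalg.svd(Q-Q.mean(0),full_matrices=False);print(c,len(P),cc,'normal',V[2])
p=pose();print(p)
def arc(t,r=150,push=2): 
    x=90-r*np.cos(t)+(8-push)*np.sin(t)+9.5; z=75.5+r*np.sin(t)+(8-push)*np.cos(t)
    return (*(case2w(x,-80)*1000),z)
print(arc(.95))
plan([(*arc(t),105.4,0,0,10) for t in np.arange(.84,-0.01,-.12)])
```

```text
0.71 1917 [0.61500959 0.1788953  0.14185764] normal [0.77985935 0.21509112 0.58783944]
(array([599.7114888 , 152.14675564, 202.76275611]), np.float64(1.8388102958169585))
(np.float64(600.7575440287155), np.float64(152.42082070447717), np.float64(201.00242425518937))
[{"xyz":[6,0,6],"roll":-0.0,"grip":0},{"xyz":[6,0,6],"roll":-0.001,"grip":0},{"xyz":[7,0,6],"roll":0.0,"grip":0},{"xyz":[6,0,6],"roll":0.0,"grip":0},{"xyz":[6,0,7],"roll":0.0,"grip":0}]
[{"xyz":[6,0,7],"roll":0.0,"grip":0},{"xyz":[5,0,7],"roll":0.0,"grip":0},{"xyz":[5,0,8],"roll":0.0,"grip":0},{"xyz":[4,0,8],"roll":0.0,"grip":0},{"xyz":[4,0,8],"roll":0.0,"grip":0}]
[{"xyz":[3,0,8],"roll":0.0,"grip":0},{"xyz":[3,0,9],"roll":0.0,"grip":0},{"xyz":[2,0,9],"roll":0.0,"grip":0},{"xyz":[2,0,8],"roll":0.0,"grip":0},{"xyz":[1,0,9],"roll":0.0,"grip":0}]
[{"xyz":[1,0,9],"roll":0.0,"grip":0}]
end [535.1 134.4  81.8] 105.4
```

View pics/s3.png

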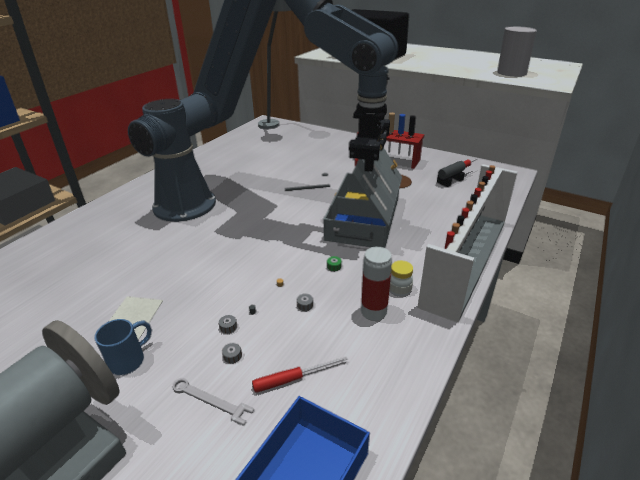

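The scene view shows the lid at (375,190), leaning forward at about 0.94 rad, with the fingers behind it. I'll carry on down the arc.

>>> {"fn": "move_arm", "kwargs": {
  "increments": [
    {"xyz":[6,0,6],"roll":0,"grip":0},
    {"xyz":[6,0,6],"roll":0,"grip":0},
    {"xyz":[7,0,6],"roll":0,"grip":0},
    {"xyz":[6,0,6],"roll":0,"grip":0},
    {"xyz":[6,0,7],"roll":0,"grip":0}
  ]
}}

```text
time_s: 26.65
position: [0.5698, 0.1438, 0.1706]
tcp_rot: [[-0.964, -0.265, -0.0], [-0.265, 0.964, -0.0], [0.001, -0.0, -1.0]]
force: [-0.5, -0.1, 1.4]
opening: 0.003
grasp_force: 0.6
```

>>> {"fn": "move_arm", "kwargs": {
  "increments": [
    {"xyz":[6,0,7],"roll":0,"grip":0},
    {"xyz":[5,0,7],"roll":0,"grip":0},
    {"xyz":[5,0,8],"roll":0,"grip":0},
    {"xyz":[4,0,8],"roll":0,"grip":0},
    {"xyz":[4,0,8],"roll":0,"grip":0}
  ]
}}

```text
time_s: 27.07
position: [0.5468, 0.1376, 0.1323]
tcp_rot: [[-0.964, -0.265, -0.001], [-0.265, 0.964, -0.0], [0.001, 0.0, -1.0]]
force: [1.3, -0.7, 0.6]
opening: 0.004
grasp_force: 0.4
```

>>> {"fn": "move_arm", "kwargs": {
  "increments": [
    {"xyz":[3,0,8],"roll":0,"grip":0},
    {"xyz":[3,0,9],"roll":0,"grip":0},
    {"xyz":[2,0,9],"roll":0,"grip":0},
    {"xyz":[2,0,8],"roll":0,"grip":0}
  ]
}}

```text
time_s: 27.4
position: [0.5374, 0.1351, 0.0981]
tcp_rot: [[-0.964, -0.265, -0.001], [-0.265, 0.964, 0.0], [0.0, 0.0, -1.0]]
force: [0.6, -0.4, -0.2]
opening: 0.005
grasp_force: 0.3
```

>>> {"fn": "move_arm", "kwargs": {
  "increments": [
    {"xyz":[1,0,6],"roll":0,"grip":0},
    {"xyz":[0,0,5],"roll":0,"grip":0},
    {"xyz":[0,0,5],"roll":0,"grip":0},
    {"xyz":[0,0,2],"roll":0,"grip":0},
    {"xyz":[0,0,0],"roll":0,"grip":0}
  ]
}}

```text
time_s: 27.82
position: [0.5365, 0.1349, 0.0837]
tcp_rot: [[-0.964, -0.265, -0.0], [-0.265, 0.964, -0.0], [0.0, -0.0, -1.0]]
force: [-5.5, -0.7, 18.6]
opening: 0.005
grasp_force: 9.8
```

>>> {"fn": "move_arm", "kwargs": {
  "increments": [
    {"xyz":[0,0,0],"roll":0,"grip":0},
    {"xyz":[0,0,0],"roll":0,"grip":0}
  ]
}}

```text
time_s: 27.98
position: [0.5365, 0.1348, 0.0837]
tcp_rot: [[-0.964, -0.265, -0.0], [-0.265, 0.964, -0.0], [0.0, -0.0, -1.0]]
force: [-5.5, -0.7, 19.5]
opening: 0.01
grasp_force: 9.4
```

>>> {"fn": "move_arm", "kwargs": {
  "increments": [
    {"xyz":[0,0,-20],"roll":0,"grip":0},
    {"xyz":[0,0,-35],"roll":0,"grip":0},
    {"xyz":[0,0,-35],"roll":0,"grip":0},
    {"xyz":[0,0,-35],"roll":0,"grip":0},
    {"xyz":[20,0,-35],"roll":0,"grip":0}
  ]
}}

```text
time_s: 28.4
position: [0.5212, 0.1298, 0.2433]
tcp_rot: [[-0.964, -0.265, 0.006], [-0.265, 0.964, 0.001], [-0.006, -0.001, -1.0]]
force: [1.8, 0.4, -0.1]
opening: 0.007
grasp_force: 0.0
```

>>> {"fn": "move_arm", "kwargs": {
  "increments": [
    {"xyz":[20,0,-25],"roll":0,"grip":0},
    {"xyz":[0,0,0],"roll":0,"grip":0},
    {"xyz":[0,0,0],"roll":0,"grip":0},
    {"xyz":[0,0,0],"roll":0,"grip":0}
  ]
}}

```text
time_s: 28.73
position: [0.4983, 0.1243, 0.2658]
tcp_rot: [[-0.964, -0.265, 0.0], [-0.265, 0.964, 0.0], [-0.0, 0.0, -1.0]]
force: [0.5, 0.4, 0.6]
opening: 0.003
grasp_force: 0.0
```

Run:
```python
from plan import *
a,_=save('top','t4'); b,_=save('wrist','w4')
cv2.imwrite('pics/c4.png',np.hstack([cv2.resize(a[170:320,100:280],(360,300)),cv2.resize(b,(400,300))])[:,:,::-1])
print(pose())
for cam in ['top','wrist']:
  for l in ['lid','hook','hasp','hook_knob']:
    for c,P,col in maskpts(l,cam):
        z=np.median(P[:,2]); Q=P[abs(P[:,2]-z)<.006]
        print(cam,l,round(c,2),len(P),np.round(np.percentile(P[:,2],[5,50,95]),3),rect(Q),col.round())
  print([(np.round(cam2world(cam,r['at'])[0],3).tolist(),round(r['conf'],2)) for r in bot.spot_in('hook_knob',cam)])
```

```text
(array([498.11960607, 124.24923933, 264.70355373]), np.float64(1.8389591866566337))
top lid 0.81 1164 [0.08  0.085 0.093] (array([557.3, 213.2]), array([184.7, 292.7]), 19.9) [114. 118. 116.]
top hasp 0.41 37 [0.086 0.104 0.122] (array([439.4, 246.4]), array([6. , 9.2]), 16.7) [129. 101.  54.]
[]
wrist lid 0.83 23418 [0.082 0.083 0.086] (array([552.1, 220.2]), array([192.8, 300.6]), 15.6) [161. 169. 171.]
wrist hook 0.63 1238 [0.088 0.094 0.113] (array([484.6, 381.2]), array([84.8, 13.4]), 2.9) [179. 125.  70.]
wrist hasp 0.94 1159 [0.053 0.101 0.119] (array([441.7, 234.9]), array([14.2, 37.1]), 1.1) [195. 154.  96.]
wrist hook_knob 0.97 1219 [0.089 0.094 0.113] (array([485.2, 380.6]), array([85.6, 13.6]), 2.4) [177. 122.  66.]
[([0.474, 0.378, 0.092], 0.79), ([0.754, -0.111, 0.055], 0.61), ([0.51, 0.232, 0.082], 0.3)]
```

View pics/c4.png

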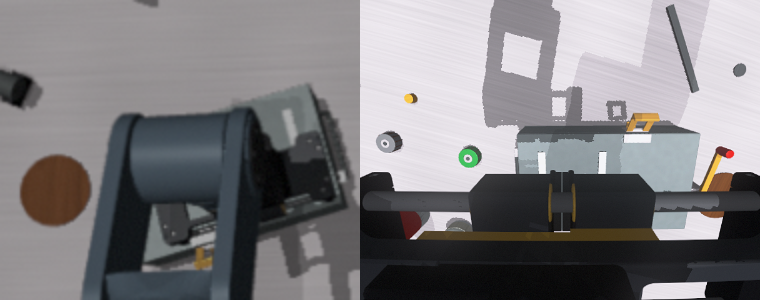

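```bash
cat >> plan.py <<'E'
def w2case(P):
    c,s=np.cos(YAW),np.sin(YAW); d=P[:,:2]*1000-C*1000
    return np.c_[d[:,0]*c+d[:,1]*s,-d[:,0]*s+d[:,1]*c,P[:,2]*1000]
def cloud(cam='wrist'):
    st=bot.read_state(); im,d=bot.capture(cam); v,u=np.nonzero(d>0)
    P=px2world(cam,np.c_[u,v],d[v,u],st); return w2case(P),im[v,u].astype(int)
E
python3 - <<'E'
from plan import *
Q,col=cloud()
L=Q[(abs(Q[:,2]-83.5)<4)&(abs(Q[:,0])<130)&(abs(Q[:,1])<200)]
M=L[abs(L[:,1])<120]
for y0 in (-120,-60,60,100): 
    m=L[abs(L[:,1]-y0)<10]; print(y0,np.percentile(m[:,0],[.5,99.5]).round(1),len(m))
m=L[abs(L[:,0]+60)<10]; print('y',np.percentile(m[:,1],[.5,99.5]).round(1),len(m))
r=(col[:,0]>120)&(col[:,1]<60)&(col[:,2]<60)&(Q[:,2]>85)&(Q[:,2]<125)&(Q[:,1]>100)
K=Q[r&(Q[:,2]>108)]; print('knob',r.sum(),K.mean(0),K.min(0),K.max(0))
b=(col[:,0]>120)&(col[:,2]<.7*col[:,0])
B=Q[b&(abs(Q[:,2]-94.5)<4)&(Q[:,1]>130)]; print('bar',B.mean(0),B.min(0),B.max(0)); print(np.polyfit(B[:,0],B[:,1],1))
H=Q[b&(Q[:,0]<-85)&(Q[:,0]>-150)&(abs(Q[:,1]-45)<30)&(Q[:,2]>60)]
for z0 in range(60,130,8):
    m=H[abs(H[:,2]-z0)<4]
    if len(m): print('hasp',z0,len(m),np.percentile(m,[2,98],axis=0).round(1)[:,:2].tolist())
E
```

```text
-120 [-93.6 -24.9] 1247
-60 [-93.9 -25.4] 1199
60 [-103.   -9.] 1464
100 [-95.   82.7] 2198
y [-150.1  145.6] 5257
knob 105 [-68.57791988 179.4658915  113.49225922] [-74.34426215 174.1324337  111.57005959] [-62.69876623 184.52141798 114.96083054]
bar [-29.30171274 170.55485051  94.34473192] [-63.24246203 158.81728165  91.83978118] [  4.49801279 182.42110769  96.46231168]
[ -0.22691661 163.90580507]
hasp 60 1 [[-94.8, 68.6], [-94.8, 68.6]]
hasp 84 102 [[-104.2, 25.2], [-97.9, 60.3]]
hasp 92 149 [[-112.2, 25.2], [-104.1, 60.6]]
hasp 100 115 [[-119.0, 25.4], [-111.3, 60.3]]
hasp 108 42 [[-130.0, 25.3], [-119.8, 59.7]]
hasp 116 451 [[-129.3, 25.6], [-119.0, 59.5]]
hasp 124 16 [[-123.1, 31.8], [-120.5, 53.6]]
```

```bash
python3 - <<'E'
import re
exec(open('plan.py').read().split('def pose')[0]); n=case2w(-3,-2.2); print(n)
s=open('plan.py').read().replace('C=np.array([.563,.225])',f'C=np.array([{n[0]:.5f},{n[1]:.5f}])'); open('plan.py','w').write(s)
E
python3 - <<'E'
from plan import *
p=pose();k=case2w(-65.6,181.7)*1000
plan([(*k,200,105.4,40,2),(*k,130,105.4,40,0),(*k,103,105.4,40,3,14)])
import plan as pl
pl.pose=lambda:(np.array([*k,103]),np.deg2rad(105.4))
ph=np.linspace(1.8,0,13)[1:]; w=[]
for f in ph:
    R=85+1.9*f/1.8; w.append((*(case2w(19.5-R*np.sin(f),162-R*np.cos(f))*1000),103,105.4,0,0,15))
print('arc');plan(w)
E
```

```text
[0.56069194 0.22208232]
[{"xyz":[-3,32,8],"roll":-0.0,"grip":40},{"xyz":[-2,32,8],"roll":-0.0,"grip":40},{"xyz":[-3,33,8],"roll":-0.0,"grip":40},{"xyz":[-2,32,8],"roll":-0.0,"grip":40},{"xyz":[-3,33,9],"roll":-0.0,"grip":40}]
[{"xyz":[-2,32,8],"roll":-0.0,"grip":40},{"xyz":[-3,33,9],"roll":-0.0,"grip":40},{"xyz":[-2,32,8],"roll":-0.001,"grip":40},{"xyz":[0,0,0],"roll":0,"grip":40},{"xyz":[0,0,0],"roll":0,"grip":40}]
[{"xyz":[0,0,35],"roll":0.0,"grip":40},{"xyz":[0,0,35],"roll":0.0,"grip":40},{"xyz":[0,0,14],"roll":0.0,"grip":40},{"xyz":[0,0,13],"roll":0.0,"grip":40},{"xyz":[0,0,0],"roll":0,"grip":40}]
[{"xyz":[0,0,0],"roll":0,"grip":40},{"xyz":[0,0,0],"roll":0,"grip":40}]
end [448.9 379.3 103.3] 105.4
arc
[{"xyz":[1,-13,0],"roll":-0.0,"grip":0},{"xyz":[0,-13,0],"roll":-0.0,"grip":0},{"xyz":[-2,-13,0],"roll":-0.0,"grip":0},{"xyz":[-4,-12,0],"roll":-0.0,"grip":0},{"xyz":[-5,-12,0],"roll":-0.0,"grip":0}]
[{"xyz":[-8,-10,0],"roll":-0.0,"grip":0},{"xyz":[-9,-9,0],"roll":-0.0,"grip":0},{"xyz":[-10,-8,0],"roll":-0.0,"grip":0},{"xyz":[-11,-7,0],"roll":-0.0,"grip":0},{"xyz":[-12,-4,0],"roll":-0.0,"grip":0}]
[{"xyz":[-12,-3,0],"roll":-0.0,"grip":0},{"xyz":[-13,-1,0],"roll":-0.0,"grip":0}]
end [559.  301.2 103. ] 105.4
```

>>> {"fn": "move_arm", "kwargs": {
  "increments": [
    {"xyz":[-3,32,8],"roll":0,"grip":40},
    {"xyz":[-2,32,8],"roll":0,"grip":40},
    {"xyz":[-3,33,8],"roll":0,"grip":40},
    {"xyz":[-2,32,8],"roll":0,"grip":40},
    {"xyz":[-3,33,9],"roll":0,"grip":40}
  ]
}}

```text
time_s: 30.2
position: [0.4676, 0.2851, 0.2251]
tcp_rot: [[-0.964, -0.264, 0.001], [-0.264, 0.964, 0.0], [-0.001, -0.0, -1.0]]
force: [0.3, 0.1, 0.4]
opening: 0.299
grasp_force: 0.0
```

>>> {"fn": "move_arm", "kwargs": {
  "increments": [
    {"xyz":[-2,32,8],"roll":0,"grip":40},
    {"xyz":[-3,33,9],"roll":0,"grip":40},
    {"xyz":[-2,32,8],"roll":0,"grip":40},
    {"xyz":[0,0,0],"roll":0,"grip":40},
    {"xyz":[0,0,0],"roll":0,"grip":40}
  ]
}}

```text
time_s: 30.62
position: [0.448, 0.3805, 0.1995]
tcp_rot: [[-0.963, -0.268, -0.001], [-0.268, 0.963, -0.001], [0.001, -0.001, -1.0]]
force: [0.1, -0.3, -0.8]
opening: 0.402
grasp_force: 0.0
```

Run:
```python
from plan import *
bot.capture('top');bot.capture('top');p=pose();print(p,w2case(p[0][None]/1000))
Q,col=cloud()
r=(col[:,0]>120)&(col[:,1]<60)&(col[:,2]<60)&(Q[:,2]>108)&(Q[:,2]<125)&(Q[:,1]>100)
K=Q[r]; print('knob',len(K),len(K) and (K.min(0)+K.max(0))/2)
```

```text
(array([448.96104761, 378.73440617, 200.23687395]), np.float64(1.839260646577563)) [[-66.11683363 180.70009985 200.23687395]]
knob 204 [-64.53594851 298.40558114 111.39283466]
```

Position matches (the last "knob" reading also picked up the red rack). Descend, pinch and swing.

>>> {"fn": "move_arm", "kwargs": {
  "increments": [
    {"xyz":[0,0,35],"roll":0,"grip":40},
    {"xyz":[0,1,35],"roll":0,"grip":40},
    {"xyz":[0,0,14],"roll":0,"grip":40},
    {"xyz":[0,0,13],"roll":0,"grip":40},
    {"xyz":[0,0,0],"roll":0,"grip":40}
  ]
}}

```text
time_s: 31.18
position: [0.4478, 0.3778, 0.101]
tcp_rot: [[-0.965, -0.263, -0.005], [-0.263, 0.965, -0.003], [0.005, -0.001, -1.0]]
force: [0.5, -0.5, -0.5]
opening: 0.399
grasp_force: 0.0
```

>>> {"fn": "move_arm", "kwargs": {
  "increments": [
    {"xyz":[0,0,0],"roll":0,"grip":0},
    {"xyz":[0,0,0],"roll":0,"grip":0},
    {"xyz":[0,0,0],"roll":0,"grip":0},
    {"xyz":[0,0,0],"roll":0,"grip":0},
    {"xyz":[0,0,0],"roll":0,"grip":0}
  ]
}}

```text
time_s: 31.6
position: [0.4495, 0.3804, 0.1045]
tcp_rot: [[-0.964, -0.265, 0.002], [-0.265, 0.964, 0.001], [-0.003, 0.0, -1.0]]
force: [0.5, -0.2, 2.8]
opening: 0.143
grasp_force: 30.0
```

>>> {"fn": "move_arm", "kwargs": {
  "increments": [
    {"xyz":[1,-13,0],"roll":0,"grip":0},
    {"xyz":[0,-13,0],"roll":0,"grip":0},
    {"xyz":[-2,-13,0],"roll":0,"grip":0},
    {"xyz":[-4,-12,0],"roll":0,"grip":0}
  ]
}}

```text
time_s: 31.93
position: [0.4656, 0.3325, 0.1043]
tcp_rot: [[-0.964, -0.266, -0.002], [-0.266, 0.964, 0.001], [0.001, 0.002, -1.0]]
force: [-5.1, 0.8, 6.5]
opening: 0.142
grasp_force: 30.0
```

>>> {"fn": "move_arm", "kwargs": {
  "increments": [
    {"xyz":[-5,-12,0],"roll":0,"grip":0},
    {"xyz":[-8,-10,0],"roll":0,"grip":0},
    {"xyz":[-9,-9,0],"roll":0,"grip":0},
    {"xyz":[-10,-8,0],"roll":0,"grip":0}
  ]
}}

```text
time_s: 32.27
position: [0.5072, 0.3029, 0.1045]
tcp_rot: [[-0.964, -0.266, -0.002], [-0.266, 0.964, 0.0], [0.002, 0.001, -1.0]]
force: [-3.6, 1.5, 6.0]
opening: 0.143
grasp_force: 30.0
```

>>> {"fn": "move_arm", "kwargs": {
  "increments": [
    {"xyz":[-11,-7,0],"roll":0,"grip":0},
    {"xyz":[-12,-4,0],"roll":0,"grip":0},
    {"xyz":[-12,-3,0],"roll":0,"grip":0},
    {"xyz":[-13,-1,0],"roll":0,"grip":0},
    {"xyz":[0,0,0],"roll":0,"grip":0}
  ]
}}

```text
time_s: 32.68
position: [0.5612, 0.3017, 0.1046]
tcp_rot: [[-0.964, -0.265, 0.004], [-0.265, 0.964, 0.001], [-0.004, 0.0, -1.0]]
force: [0.3, -0.3, 6.2]
opening: 0.14
grasp_force: 30.0
```

Run:
```python
from plan import *
a,_=save('wrist','w5'); p=pose(); print(p,w2case(p[0][None]/1000), np.round(bot.read_state()['force'],1))
```

```text
(array([560.35624367, 301.42088108, 104.61194068]), np.float64(1.838962783428672)) [[ 20.74768339  76.58080986 104.61194068]] [ 1.  -0.4  5.8]
```

View pics/w5.png

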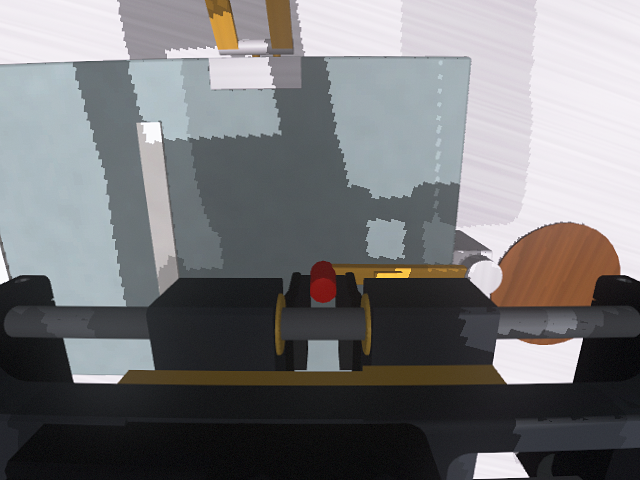

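The wrist view shows the knob at (322,280) between the fingers and the bar at (400,271) lying across the lid, so it is close to home. I'll push to the stop.

>>> {"fn": "move_arm", "kwargs": {
  "increments": [
    {"xyz":[-2,0,0],"roll":0,"grip":0},
    {"xyz":[-2,0,0],"roll":0,"grip":0},
    {"xyz":[-2,0,0],"roll":0,"grip":0},
    {"xyz":[0,0,0],"roll":0,"grip":0},
    {"xyz":[0,0,0],"roll":0,"grip":0}
  ]
}}

```text
time_s: 33.15
position: [0.5626, 0.302, 0.1045]
tcp_rot: [[-0.964, -0.266, -0.002], [-0.266, 0.964, -0.002], [0.003, -0.001, -1.0]]
force: [-3.0, -2.3, 7.7]
opening: 0.143
grasp_force: 30.0
```

>>> {"fn": "move_arm", "kwargs": {
  "increments": [
    {"xyz":[0,0,0],"roll":0,"grip":25},
    {"xyz":[0,0,0],"roll":0,"grip":25},
    {"xyz":[0,0,0],"roll":0,"grip":25},
    {"xyz":[0,0,-20],"roll":0,"grip":25},
    {"xyz":[0,0,-35],"roll":0,"grip":25}
  ]
}}

```text
time_s: 33.57
position: [0.5606, 0.3019, 0.1541]
tcp_rot: [[-0.964, -0.265, -0.01], [-0.265, 0.964, -0.003], [0.011, -0.0, -1.0]]
force: [0.1, 0.1, -0.3]
opening: 0.249
grasp_force: 0.0
```

>>> {"fn": "move_arm", "kwargs": {
  "increments": [
    {"xyz":[0,0,-35],"roll":0,"grip":0},
    {"xyz":[0,0,-35],"roll":0,"grip":0},
    {"xyz":[35,0,-35],"roll":0,"grip":0},
    {"xyz":[35,0,0],"roll":0,"grip":0},
    {"xyz":[30,0,0],"roll":0,"grip":0}
  ]
}}

```text
time_s: 33.98
position: [0.4726, 0.2781, 0.2596]
tcp_rot: [[-0.964, -0.265, 0.004], [-0.265, 0.964, 0.002], [-0.004, 0.0, -1.0]]
force: [-0.7, -0.1, -0.3]
opening: 0.024
grasp_force: 0.0
```

Run:
```python
from plan import *
bot.capture('top');bot.capture('top');bot.capture('top')
p=pose();print(p,w2case(p[0][None]/1000))
Q,col=cloud()
r=(col[:,0]>110)&(col[:,1]<60)&(col[:,2]<60)&(Q[:,2]>105)&(Q[:,2]<125)&(abs(Q[:,1]-80)<40)
K=Q[r]; print('knob',len(K),len(K) and (K.min(0)+K.max(0))/2)
b=(col[:,0]>110)&(col[:,2]<.7*col[:,0])&(col[:,1]>60)
B=Q[b&(abs(Q[:,2]-94.5)<4)&(Q[:,1]>85)&(Q[:,1]<150)&(Q[:,0]>-20)]; print('bar',len(B),B.mean(0)); print(np.polyfit(B[:,1],B[:,0],1))
H=Q[b&(Q[:,0]<-85)&(Q[:,0]>-150)&(abs(Q[:,1]-45)<25)&(Q[:,2]>40)]
for z0 in range(60,130,8):
    m=H[abs(H[:,2]-z0)<4]
    if len(m)>5: print('hasp',z0,len(m),np.percentile(m,[2,98],axis=0).round(1)[:,:2].tolist())
```

```text
(array([470.24154652, 277.56797892, 257.65724579]), np.float64(1.8397603847269877)) [[-72.46576607  77.5148456  257.65724579]]
knob 0 0
bar 0 [nan nan nan]<stdin>:8: RuntimeWarning: Mean of empty slice.
  ret = um.true_divide(
Traceback (most recent call last):
TypeError: expected non-empty vector for x
```

Run:
```python
from plan import *
def w(x,z,st=12,hold=0): return (*(case2w(x,45)*1000),z,105.4,0,hold,st)
plan([w(-82,150,35,1),w(-82,102,16,3),w(-126,100),w(-134,92),w(-134,50,10,1)])
```

```text
[{"xyz":[3,-8,27],"roll":-0.0,"grip":0},{"xyz":[3,-8,27],"roll":-0.0,"grip":0},{"xyz":[3,-8,27],"roll":-0.0,"grip":0},{"xyz":[3,-8,27],"roll":-0.0,"grip":0},{"xyz":[0,0,0],"roll":0,"grip":0}]
[{"xyz":[0,0,16],"roll":-0.0,"grip":0},{"xyz":[0,0,16],"roll":-0.0,"grip":0},{"xyz":[0,0,16],"roll":-0.0,"grip":0},{"xyz":[0,0,0],"roll":0,"grip":0},{"xyz":[0,0,0],"roll":0,"grip":0}]
[{"xyz":[0,0,0],"roll":0,"grip":0},{"xyz":[11,0,0],"roll":-0.0,"grip":0},{"xyz":[11,0,1],"roll":-0.0,"grip":0},{"xyz":[11,0,0],"roll":-0.0,"grip":0},{"xyz":[11,0,1],"roll":-0.0,"grip":0}]
[{"xyz":[8,0,8],"roll":-0.0,"grip":0},{"xyz":[0,0,8],"roll":-0.0,"grip":0},{"xyz":[0,0,8],"roll":-0.0,"grip":0},{"xyz":[0,0,9],"roll":-0.0,"grip":0},{"xyz":[0,0,8],"roll":-0.0,"grip":0}]
[{"xyz":[0,0,9],"roll":-0.0,"grip":0},{"xyz":[0,0,0],"roll":0,"grip":0}]
end [419.3 230.2  49.8] 105.4
```

>>> {"fn": "move_arm", "kwargs": {
  "increments": [
    {"xyz":[3,-8,27],"roll":0,"grip":0},
    {"xyz":[3,-8,27],"roll":0,"grip":0},
    {"xyz":[3,-8,27],"roll":0,"grip":0},
    {"xyz":[3,-8,27],"roll":0,"grip":0},
    {"xyz":[0,0,0],"roll":0,"grip":0}
  ]
}}

```text
time_s: 34.6
position: [0.4678, 0.2421, 0.1448]
tcp_rot: [[-0.965, -0.264, -0.01], [-0.263, 0.965, -0.003], [0.01, -0.0, -1.0]]
force: [-1.1, -0.9, -0.1]
opening: 0.007
grasp_force: 0.0
```

>>> {"fn": "move_arm", "kwargs": {
  "increments": [
    {"xyz":[0,0,16],"roll":0,"grip":0},
    {"xyz":[0,0,16],"roll":0,"grip":0},
    {"xyz":[0,0,14],"roll":0,"grip":0},
    {"xyz":[0,0,0],"roll":0,"grip":0},
    {"xyz":[0,0,0],"roll":0,"grip":0}
  ]
}}

```text
time_s: 35.02
position: [0.4712, 0.2445, 0.1039]
tcp_rot: [[-0.964, -0.265, 0.0], [-0.265, 0.964, 0.0], [-0.0, 0.0, -1.0]]
force: [-0.1, 0.1, 1.1]
opening: 0.008
grasp_force: 0.0
```

>>> {"fn": "move_arm", "kwargs": {
  "increments": [
    {"xyz":[11,0,0],"roll":0,"grip":0},
    {"xyz":[11,0,1],"roll":0,"grip":0},
    {"xyz":[11,0,1],"roll":0,"grip":0},
    {"xyz":[11,0,1],"roll":0,"grip":0},
    {"xyz":[8,0,8],"roll":0,"grip":0}
  ]
}}

```text
time_s: 35.43
position: [0.4278, 0.2325, 0.0958]
tcp_rot: [[-0.964, -0.265, 0.019], [-0.265, 0.964, 0.005], [-0.02, 0.0, -1.0]]
force: [11.4, 3.3, -4.7]
opening: 0.008
grasp_force: 6.3
```

>>> {"fn": "move_arm", "kwargs": {
  "increments": [
    {"xyz":[0,0,8],"roll":0,"grip":0},
    {"xyz":[0,0,8],"roll":0,"grip":0},
    {"xyz":[0,0,9],"roll":0,"grip":0},
    {"xyz":[0,0,8],"roll":0,"grip":0},
    {"xyz":[0,0,9],"roll":0,"grip":0}
  ]
}}

```text
time_s: 35.85
position: [0.4201, 0.2304, 0.0506]
tcp_rot: [[-0.964, -0.265, 0.0], [-0.265, 0.964, 0.0], [-0.0, 0.0, -1.0]]
force: [2.2, 0.9, 3.9]
opening: 0.009
grasp_force: 1.8
```

Run:
```python
from plan import *
bot.capture('wrist'); p=pose(); print(p,w2case(p[0][None]/1000), np.round(bot.read_state()['force'],1))
Q,col=cloud()
b=(col[:,0]>110)&(col[:,2]<.7*col[:,0])&(col[:,1]>60)
H=Q[b&(Q[:,0]<-85)&(Q[:,0]>-150)&(abs(Q[:,1]-45)<25)&(Q[:,2]>20)]
for z0 in range(28,130,8):
    m=H[abs(H[:,2]-z0)<4]
    if len(m)>5: print('hasp',z0,len(m),np.percentile(m,[2,98],axis=0).round(1)[:,:2].tolist())
B=Q[b&(abs(Q[:,2]-94.5)<4)&(Q[:,1]>80)&(Q[:,1]<150)&(Q[:,0]>-20)]; print('bar',len(B))
if len(B): print(B.mean(0),np.polyfit(B[:,1],B[:,0],1))
```

```text
(array([419.41081836, 230.08889355,  49.14948091]), np.float64(1.8389125639427248)) [[-134.07979905   45.23888842   49.14948091]] [1.8 0.7 1.5]
hasp 52 8 [[-105.2, 45.9], [-103.3, 46.5]]
bar 0
```

>>> {"fn": "move_arm", "kwargs": {
  "increments": [
    {"xyz":[2,0,6],"roll":0,"grip":0},
    {"xyz":[2,0,8],"roll":0,"grip":0},
    {"xyz":[0,0,7],"roll":0,"grip":0},
    {"xyz":[0,0,0],"roll":0,"grip":0},
    {"xyz":[-6,0,0],"roll":0,"grip":0}
  ]
}}

```text
time_s: 36.37
position: [0.4189, 0.23, 0.0287]
tcp_rot: [[-0.964, -0.265, -0.006], [-0.265, 0.964, -0.002], [0.006, 0.0, -1.0]]
force: [-1.3, -0.7, -1.7]
opening: 0.003
grasp_force: 1.1
```

>>> {"fn": "move_arm", "kwargs": {
  "increments": [
    {"xyz":[-6,0,0],"roll":0,"grip":0},
    {"xyz":[-4,0,0],"roll":0,"grip":0},
    {"xyz":[-2,0,0],"roll":0,"grip":0},
    {"xyz":[0,0,0],"roll":0,"grip":0},
    {"xyz":[0,0,0],"roll":0,"grip":0}
  ]
}}

```text
time_s: 36.78
position: [0.4314, 0.2334, 0.0296]
tcp_rot: [[-0.964, -0.265, -0.004], [-0.265, 0.964, -0.001], [0.005, -0.0, -1.0]]
force: [-4.6, -1.6, -0.4]
opening: 0.002
grasp_force: 2.5
```

>>> {"fn": "move_arm", "kwargs": {
  "increments": [
    {"xyz":[-2,0,0],"roll":0,"grip":0},
    {"xyz":[-2,0,0],"roll":0,"grip":0},
    {"xyz":[0,0,0],"roll":0,"grip":0},
    {"xyz":[0,0,0],"roll":0,"grip":0}
  ]
}}

```text
time_s: 37.12
position: [0.4316, 0.2335, 0.0294]
tcp_rot: [[-0.964, -0.265, -0.011], [-0.265, 0.964, -0.003], [0.012, -0.0, -1.0]]
force: [-8.4, -2.4, 3.6]
opening: 0.007
grasp_force: 4.9
```

>>> {"fn": "move_arm", "kwargs": {
  "increments": [
    {"xyz":[-2,0,0],"roll":0,"grip":0},
    {"xyz":[0,0,0],"roll":0,"grip":0},
    {"xyz":[0,0,0],"roll":0,"grip":0}
  ]
}}

```text
time_s: 37.37
position: [0.4317, 0.2336, 0.0293]
tcp_rot: [[-0.964, -0.266, -0.015], [-0.266, 0.964, -0.004], [0.016, -0.0, -1.0]]
force: [-11.6, -4.5, 6.3]
opening: 0.006
grasp_force: 6.0
```

Firm stop reached. I'll back off and check both fasteners.

>>> {"fn": "move_arm", "kwargs": {
  "increments": [
    {"xyz":[15,0,0],"roll":0,"grip":0},
    {"xyz":[30,0,0],"roll":0,"grip":0},
    {"xyz":[20,0,-30],"roll":0,"grip":0},
    {"xyz":[0,-20,-35],"roll":0,"grip":0},
    {"xyz":[0,-35,-35],"roll":0,"grip":0}
  ]
}}

```text
time_s: 37.78
position: [0.3893, 0.1714, 0.1255]
tcp_rot: [[-0.963, -0.269, 0.002], [-0.269, 0.963, 0.001], [-0.002, 0.0, -1.0]]
force: [1.7, -1.1, -0.1]
opening: 0.002
grasp_force: 0.0
```

>>> {"fn": "move_arm", "kwargs": {
  "increments": [
    {"xyz":[0,-41,-35],"roll":0,"grip":0},
    {"xyz":[0,-41,-35],"roll":0,"grip":0},
    {"xyz":[0,-41,-20],"roll":0,"grip":0},
    {"xyz":[0,-41,0],"roll":0,"grip":0},
    {"xyz":[0,-41,0],"roll":0,"grip":0}
  ]
}}

```text
time_s: 38.2
position: [0.4415, -0.0082, 0.1993]
tcp_rot: [[-0.964, -0.266, 0.01], [-0.266, 0.964, -0.003], [-0.009, -0.005, -1.0]]
force: [-0.2, 0.6, -0.2]
opening: 0.004
grasp_force: 0.0
```

>>> {"fn": "move_arm", "kwargs": {
  "increments": [
    {"xyz":[-20,-41,0],"roll":0,"grip":0},
    {"xyz":[-20,-41,0],"roll":0,"grip":0},
    {"xyz":[-20,-41,0],"roll":0,"grip":0},
    {"xyz":[0,0,0],"roll":0,"grip":0},
    {"xyz":[0,0,0],"roll":0,"grip":0}
  ]
}}

```text
time_s: 38.62
position: [0.5238, -0.1023, 0.1972]
tcp_rot: [[-0.965, -0.262, 0.005], [-0.262, 0.965, -0.002], [-0.005, -0.003, -1.0]]
force: [-0.7, -0.0, -0.3]
opening: 0.003
grasp_force: 0.0
```

Run:
```python
from plan import *
bot.capture('top');bot.capture('top')
a,_=save('top','t6'); b,_=save('wrist','w6'); s,_=save('scene','s6')
cv2.imwrite('pics/c6.png',np.vstack([np.hstack([cv2.resize(a[200:310,120:280],(436,300)),cv2.resize(s[140:260,290:430],(350,300))]),np.hstack([cv2.resize(b,(400,300)),np.zeros((300,386,3),np.uint8)])])[:,:,::-1])
print(pose())
for cam in ['top','wrist']:
    Q,col=cloud(cam)
    b=(col[:,0]>90)&(col[:,2]<.75*col[:,0])
    B=Q[b&(abs(Q[:,2]-94.5)<5)&(Q[:,1]>85)&(Q[:,1]<158)&(abs(Q[:,0]-20)<40)]; print(cam,'bar',len(B))
    if len(B)>5: print(B.mean(0),np.polyfit(B[:,1],B[:,0],1))
    r=b&(col[:,1]<70)&(Q[:,2]>100)&(Q[:,2]<122)&(abs(Q[:,1]-77)<30)&(abs(Q[:,0])<60); print('knob',r.sum(),Q[r].mean(0) if r.any() else '')
    H=Q[b&(Q[:,0]<-85)&(Q[:,0]>-160)&(abs(Q[:,1]-45)<25)&(Q[:,2]>12)]
    print('hasp',len(H),len(H) and np.percentile(H,[2,50,98],axis=0).round(1).tolist())
    L=Q[(abs(Q[:,0])<80)&(abs(Q[:,1]+20)<100)&(Q[:,2]>70)&(Q[:,2]<100)]; 
    if len(L)>50: print('lid plane',np.linalg.lstsq(np.c_[L[:,:2],np.ones(len(L))],L[:,2],rcond=None)[0])
```

```text
(array([519.89144187, -98.22200419, 196.70341428]), np.float64(1.8403486488769363))
top bar 69
[ 18.71157262 119.59451283  94.76046734] [-1.77631631e-02  2.08359495e+01]
knob 14 [ 18.19848202  74.03257415 114.24097462]
hasp 48 [[-110.1, 26.0, 35.1], [-105.4, 43.5, 41.3], [-96.6, 60.6, 51.5]]
lid plane [ 1.29451730e-04 -1.88639685e-03  8.44189173e+01]
wrist bar 0
knob 0 
hasp 0 0
lid plane [ 4.90808522e-03 -1.57542481e-02  8.23244265e+01]
```

View pics/c6.png

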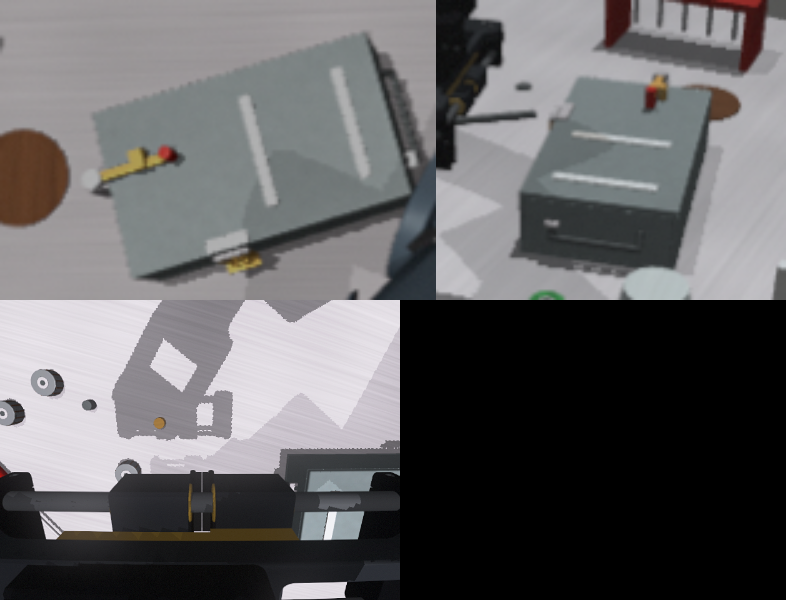

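Hook, lid and hasp all look closed: bar at (135,165), lip at (243,262) in the crop. One closer look to measure the hasp angle.

>>> {"fn": "move_arm", "kwargs": {
  "increments": [
    {"xyz":[5,38,-15],"roll":0,"grip":0},
    {"xyz":[5,38,-15],"roll":0,"grip":0},
    {"xyz":[5,38,-15],"roll":0,"grip":0},
    {"xyz":[5,38,-15],"roll":0,"grip":0},
    {"xyz":[5,38,-10],"roll":0,"grip":0}
  ]
}}

```text
time_s: 39.38
position: [0.4453, 0.0789, 0.2679]
tcp_rot: [[-0.964, -0.265, 0.002], [-0.265, 0.964, -0.0], [-0.002, -0.001, -1.0]]
force: [1.5, 0.4, 0.5]
opening: 0.005
grasp_force: 0.0
```

>>> {"fn": "move_arm", "kwargs": {
  "increments": [
    {"xyz":[0,25,0],"roll":0,"grip":0},
    {"xyz":[0,0,0],"roll":0,"grip":0},
    {"xyz":[0,0,0],"roll":0,"grip":0},
    {"xyz":[0,0,0],"roll":0,"grip":0}
  ]
}}

```text
time_s: 39.72
position: [0.4396, 0.1012, 0.2666]
tcp_rot: [[-0.964, -0.266, 0.001], [-0.266, 0.964, -0.001], [-0.0, -0.001, -1.0]]
force: [0.6, -0.2, -0.4]
opening: 0.003
grasp_force: 0.0
```

Run:
```python
from plan import *
bot.capture('top')
p=pose();print(p)
Q,col=cloud('wrist')
im=cv2.imread  # noqa
b=(col[:,0]>90)&(col[:,2]<.75*col[:,0])
H=Q[b&(Q[:,0]<-80)&(Q[:,0]>-160)&(abs(Q[:,1]-45)<25)&(Q[:,2]>20)&(Q[:,2]<95)]
for z0 in range(30,95,5):
    m=H[abs(H[:,2]-z0)<2.5]
    if len(m)>3: print(z0,len(m),np.percentile(m,[3,50,97],axis=0).round(1)[:,:2].tolist())
L=Q[(abs(Q[:,2]-83.5)<4)&(abs(Q[:,0])<130)&(abs(Q[:,1])<140)]
for y0 in (-60,100):
    m=L[abs(L[:,1]-y0)<10]; print('front edge',y0,np.percentile(m[:,0],[1]),len(m))
W=Q[(abs(Q[:,2]-50)<15)&(Q[:,0]<-70)&(Q[:,0]>-115)&(abs(Q[:,1]+20)<30)]; print('front wall',len(W),len(W) and np.percentile(W[:,0],[10,50,90]))
a,_=save('wrist','w7'); cv2.imwrite('pics/c7.png',cv2.resize(a[100:300,300:560],(780,600))[:,:,::-1])
```

```text
(array([439.8735449 , 100.70826873, 266.4901003 ]), np.float64(1.8388970062998349))
35 7 [[-110.4, 28.0], [-110.2, 30.2], [-105.7, 57.8]]
40 247 [[-110.8, 28.4], [-106.1, 44.0], [-100.1, 62.5]]
45 62 [[-105.9, 30.8], [-99.9, 45.9], [-96.0, 62.4]]
50 102 [[-105.4, 29.1], [-100.6, 48.1], [-95.4, 60.1]]
55 25 [[-100.6, 28.3], [-100.1, 53.8], [-99.2, 62.2]]
60 30 [[-100.6, 28.5], [-100.1, 45.2], [-98.7, 62.2]]
65 29 [[-100.5, 27.6], [-100.2, 53.9], [-98.8, 61.8]]
70 26 [[-100.5, 28.7], [-99.9, 53.8], [-98.7, 61.5]]
75 28 [[-100.5, 28.2], [-100.2, 53.5], [-99.8, 62.7]]
80 5 [[-100.5, 28.2], [-100.3, 30.2], [-100.1, 31.9]]
front edge -60 [-91.47060105] 106
front edge 100 [-91.61393421] 1132
front wall 453 [-91.61409328 -91.24089214 -90.84294191]
```

View pics/c7.png

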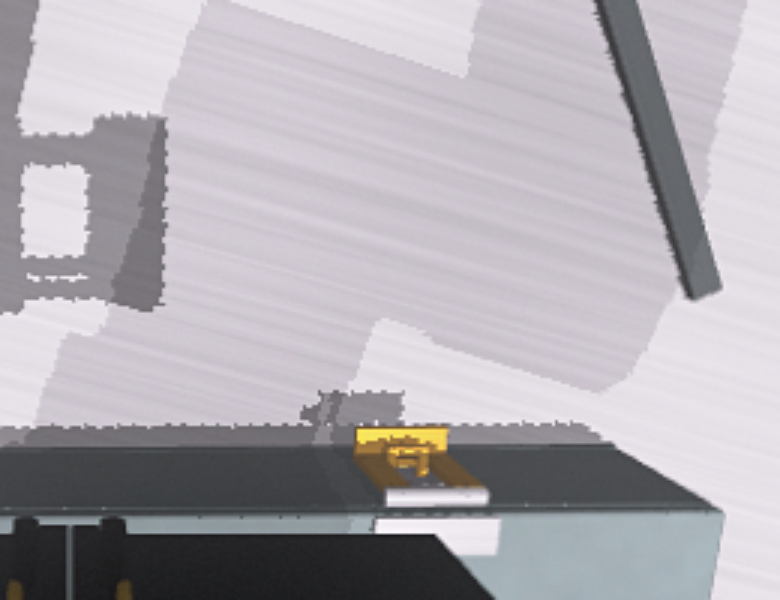

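The crop shows the hasp hanging flat on the front with the staple through its slot at (408,458). The plate's x is constant over z, so it is vertical. Handing in.

```bash
python3 -c "
from rig import bot
print(bot.hand_in())"
```

```text
the job is handed in; nothing more can be done
None
```

The case is packed and handed in (no verdict came back): both yellow wheels and both blue blocks found on the bench are in their own compartments, and the lid is shut with the hasp and hook fully closed.

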